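# Pack the tapered bench wedges head to tail in their tray

## Task

Put the three loose wooden bench wedges away in their tray next to the one that is already in it, packed alternately head to tail so that all four lie flat on the tray's floor with their grooved faces up. One of the three lies upside down, cork face up and groove down: turn that one over. The fit is snug: the last wedge only goes down when the others are closed up against each other and the tray wall; leave the clamp, the tin and the scriber where they are.

Things in the scene. Friction and masses are not known exactly. Their poses are not given: they have to be found in the camera images.
- tray_floor (a point): Centre of the floor of a dark wooden tray fixed to the worktop; z up. Inside it is 68 mm along x and 131 mm along y; floor 5 mm thick. Side walls (y = +-65.5 mm) stand 20 mm above the floor, end lips (x = +-34 mm) only 8 mm, all 6 mm thick. Wedges lie lengthwise along x, each gripped by its end faces above the lips. Four wedges closed up take 128 of the 131 mm.
- wedge_a_mid (a point): Wedge already in the tray, groove up, narrow end to the tray's +x, straight side 3 to 14 mm from the wall at +y; it slides. All four are alike: wood, 60 mm long, 36 mm high, 42 mm wide at one end, 22 mm at the other, 50 to 100 g. One long side is straight, the other slants; flat parallel ends. Groove 7 mm wide along the top, cork underneath, edges bevelled 1.5 mm.
- wedge_b_mid (a point): Loose wedge on the worktop, groove up. On every wedge this point is half-way along, half-way up, 11 mm from the straight side. x axis: along the length to the narrow end (ends at x = +-30 mm). y axis: to the straight side (y = +11 mm; the slanted side runs from y = -31 mm at the wide end to -11 mm at the narrow end). z axis: out of the grooved face.
- wedge_c_mid (a point): Loose wedge on the worktop, groove up; shape, point and axes as wedge_b. Two wedges head to tail, slants touching, make a block 64 mm wide; a wedge head to tail with the one before has its x axis along the tray's -x. An upside-down wedge is mirrored and will not fit.
- wedge_d_mid (a point): Loose wedge that starts upside down on the worktop (cork up, z axis down); shape, point and axes as wedge_b. It stands level on its straight side, so it can be rolled over in two quarter turns about its length, gripped by its end faces and set down in between.
- clamp: Wooden ring clamp, 34 x 120 x 20 mm, a bystander. Origin: centre of its underside.
- tin: Flat brass tin, 67 x 86 x 26 mm, a bystander. Origin: centre of its underside.
- scriber: Needle tool with a wooden handle, 8 x 91 x 8 mm, a bystander. Origin: underside, below its middle.
Things that resemble listed ones, but are neither listed nor needed, are in the scene too. Leave any orange look-alike of the part that bears wedge_c_mid alone.

How it is judged:
At the end, for the whole second after the job is handed in: All four wedges lie inside the tray, flat on its floor (centre no more than 2.5 mm above the seated height, tilted less than 0.06 rad), groove up, lengthwise with the tray within 0.1 rad, released and at rest. (Four fit this way only when packed alternately head to tail.) (z of wedge_a_mid in the frame of tray_floor between 0.015 and 0.0205 m and x of wedge_a_mid in the frame of tray_floor between -0.008 and 0.008 m and y of wedge_a_mid in the frame of tray_floor between -0.058 and 0.058 m and angle between each of wedge_a_mid, wedge_b_mid, wedge_c_mid, wedge_d_mid's own z axis and vertical below 0.06 rad and angle between the x axis of each of wedge_a_mid, wedge_b_mid, wedge_c_mid, wedge_d_mid and the x axis of tray_floor, either way round below 0.1 rad and linear speed of each of wedge_a, wedge_b, wedge_c, wedge_d below 0.02 m/s and z of wedge_b_mid in the frame of tray_floor between 0.015 and 0.0205 m and x of wedge_b_mid in the frame of tray_floor between -0.008 and 0.008 m and y of wedge_b_mid in the frame of tray_floor between -0.058 and 0.058 m and z of wedge_c_mid in the frame of tray_floor between 0.015 and 0.0205 m and x of wedge_c_mid in the frame of tray_floor between -0.008 and 0.008 m and y of wedge_c_mid in the frame of tray_floor between -0.058 and 0.058 m and z of wedge_d_mid in the frame of tray_floor between 0.015 and 0.0205 m and x of wedge_d_mid in the frame of tray_floor between -0.008 and 0.008 m and y of wedge_d_mid in the frame of tray_floor between -0.058 and 0.058 m); the robot touches nothing.
It fails at once if the ring clamp, the tin or the scriber is moved by more than 20 mm (distance of any of clamp, tin, scriber from where it was at the start of the episode above 0.02 m).
It also fails if it takes over 72 s, if anything falls off the work surface, if the arm or the gripper's body presses on something with over 40 N, if the wrist force passes 120 N, or if a joint passes its speed limit or range.

## Robot

A 6-joint arm with a two-finger parallel gripper is mounted at the origin on a cart in front of the work surface, level with it; the furniture and walls round the work are solid. World frame = base frame: x ahead of the robot, y to its left, z up, the work surface at z = 0. Lengths are in m, angles in rad, forces in N, time in s.
With the tool pointing down it reaches from about 0.3 to 0.75 m from the base axis. Payload 8.5 kg.
Tool frame: the origin (TCP) lies at the very end of the fingers, on their centre line; the grasp point (between the pads) lies grip_depth behind it (grip_depth is the distance from the TCP to the grasp point, in m); z points along the fingers, y is the direction in which the jaws open and shut (so a half turn about z gives the same grasp; the last joint's range is limited). The gripper opens to 88 mm and grips with 3 to 60 N. Pads are 18 mm wide; open, the fingers measure 123 mm over their backs; the gripper's body (75 mm by 187 mm) begins 45 mm behind the grasp point.
Start: joints at [0.921, 0.381, 1.297, -0, 1.464, -0.215], TCP at [0.232, 0.499, 0.239] pointing down, gripper open.
Joint ranges: [-3.11, 3.11], [-0.89, 2.33], [0.22, 2.48], [-1.42, 4.56], [0.17, 2.85], [-2.88, 2.88]. Speed limits (rad/s): [2.39, 2.39, 3.14, 3.14, 3.14, 3.14].

## Interface

Orientations are given as a unit quaternion [x, y, z, w].
In Python, from cell import * gives the robot as it stands.
- The arm moves only by the tool jog_arm, never from a script. Its argument "steps" is a list of rows, each a list of 3 entries, a list of its own where there are three numbers: the turn, a rotation vector about the tool's x, y, z in degrees, then the shift along the tool's x, y, z in mm, then the opening, from 0 (shut) to 1 (fully open). In form: [[[rx, ry, rz], [dx, dy, dz], fingers], ...]. A call has 1 to 10 rows; each row is the pose to reach, as a shift and turn from the pose measured when the call began, along the tool's axes at that moment; what a row does not reach only later rows make up. A row lasts 1/8 s, in which the tool goes at most 62.5 mm and 10.7 degrees, less where a joint would pass 70% of its speed; a pose out of reach is approached as far as the arm can. A call with a gripper value outside its range is refused whole. The fingers move at their own pace and stop on an object; the grip force is fixed at half the most. Time passes only in rows, so rows that repeat a pose let the fingers close. It gives the time, the measured TCP pose, the force and the opening at its end, in the units of the state.
- sense(): the state, without advancing time (a new reading comes with each control period).
- grab_frame(name): name is "side" or "top"; returns a dict with "image" (384x512x3 uint8, blue, green, red), "z_map" (384x512 float32, m along the optical axis (not along the pixel's ray), 0 where there is no reading), "camera_matrix" (3x3 intrinsics, pixels), "R" (3x3) and "t" (3): a world point X has camera coordinates R X + t. Camera axes: x right, y down, z forward; pixel columns grow to the right and rows downward; lengths in m; the calibration is good to about 2 mm. A picture is of the moment at which its call begins.
- sign_off(): hands the job in, once; it reports no verdict.
The state is a dict: "time_s": time; "qpos": joint angles; "joint_velocities": joint speeds; "joint_efforts": joint torques, N m; "ee_pos": TCP position; "tcp_rot": TCP orientation; "force": force on the tool from outside, world axes, zero at the start; "wrist_torque": the same for the moment, N m; "gripper_width": opening from 0.0 (shut) to 1.0 (fully open).
Only numpy, scipy, OpenCV 4.12 (cv2) and the standard library are available. Lean on these libraries where they do the work, as an engineer would, in place of code of your own. Each camera call takes 0.05 s, during which the arm holds its last target.

## Working session

There is one attempt and no reset: what is moved stays moved. The work goes in short steps, Python scripts to look and compute and a tool call to move; the robot and the scene stay as the last step left them, time stands still between calls to the robot, and variables do not carry over. Pictures are saved under pics/ and viewed, and the job is handed in when it is done.

Besides the shell and the picture viewer there is one more tool, called after ">>>" by a JSON object that holds its "fn" and its "kwargs". jog_arm: Moves the arm, as the interface text tells. Its arguments: {"type":"object","properties":{"steps":{"type":"array","items":{"type":"array"}}},"required":["steps"]}

```bash
ls; mkdir -p pics; python3 - <<'E'
from cell import *
import cv2,numpy as np
s=sense();print(s)
for n in("top","side"):
    f=grab_frame(n);cv2.imwrite(f"pics/{n}0.png",f["image"]);np.savez(f"/tmp/{n}0.npz",**f)
    print(n,f["camera_matrix"],f["R"],f["t"])
E
```

```text
pics
{'time_s': 0.0, 'qpos': array([ 9.20715871e-01,  3.81220885e-01,  1.29822831e+00, -2.84456766e-05,
        1.46360382e+00, -2.15248108e-01]), 'joint_velocities': array([-0.00096501,  0.00073067, -0.00163994, -0.00166903,  0.00082432,
       -0.00030796]), 'joint_efforts': array([-1.48971399e-04, -4.37934208e+01, -2.24553823e+01,  7.12991506e-02,
        3.52940185e-02, -9.36440847e-05]), 'ee_pos': array([0.23150741, 0.49860509, 0.23813535]), 'tcp_rot': array([ 2.15705795e-01,  9.76458129e-01, -6.68822507e-04, -2.93320110e-04]), 'force': array([0.83532116, 1.20338837, 0.59600639]), 'wrist_torque': array([ 0.037308  , -0.06575087,  0.01478643]), 'gripper_width': 0.9994364672550229}
top [[446.87762735   0.         247.999043  ]
 [  0.         446.87762735 191.14989925]
 [  0.           0.           1.        ]] [[ 0.03012001 -0.99945159  0.01375849]
 [-0.99523348 -0.0312645  -0.09237344]
 [ 0.09275293 -0.01091062 -0.99562937]] [0.07950074 0.61503065 1.01919009]
side [[450.30904847   0.         252.60840351]
 [  0.         450.30904847 189.62494853]
 [  0.           0.           1.        ]] [[ 0.88222727 -0.47056391 -0.01564125]
 [-0.27437345 -0.48683876 -0.82928115]
 [ 0.38261501  0.73590599 -0.55861268]] [-0.45445455  0.27084457  0.97803865]
```

View pics/top0.png

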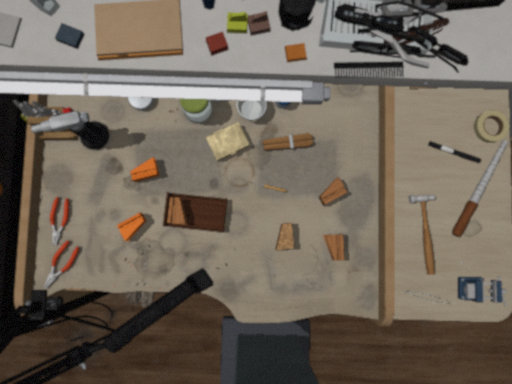

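View pics/side0.png

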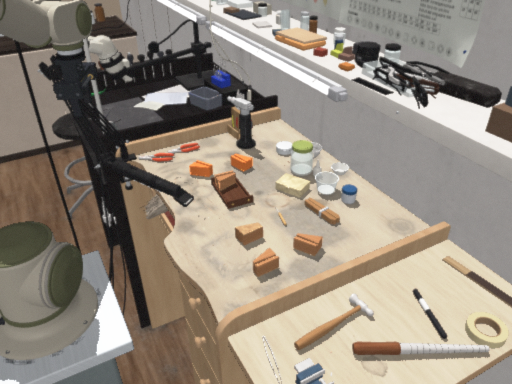

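```bash
python3 - <<'E'
import cv2,numpy as np
a=cv2.imread("pics/top0.png")
c=a[130:270,110:370];cv2.imwrite("pics/top0c.png",cv2.resize(c,None,fx=3,fy=3,interpolation=cv2.INTER_CUBIC))
a=cv2.imread("pics/side0.png")
c=a[130:290,170:370];cv2.imwrite("pics/side0c.png",cv2.resize(c,None,fx=3.7,fy=3.7,interpolation=cv2.INTER_CUBIC))
E
```

```text
(no output)
```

View pics/top0c.png

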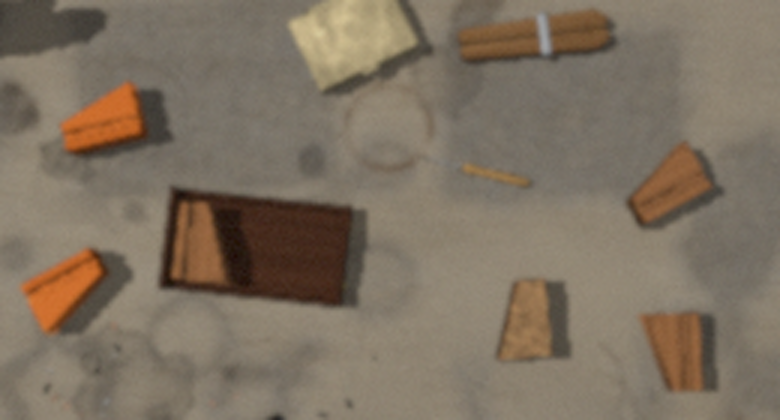

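View pics/side0c.png

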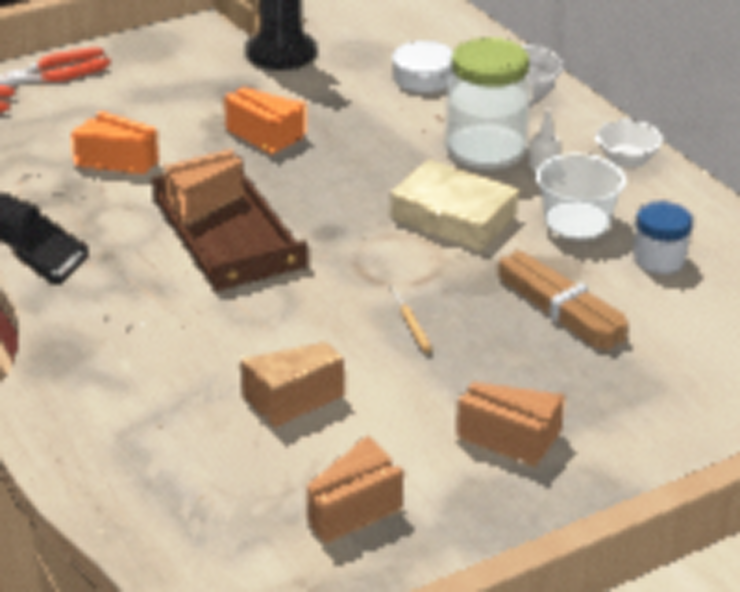

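```bash
cat > h.py <<'E'
import numpy as np,cv2
from cell import *
def world(f,px=None):
    K=f["camera_matrix"];z=f["z_map"];h,w=z.shape
    u,v=np.meshgrid(np.arange(w),np.arange(h))
    c=np.stack([(u-K[0,2])/K[0,0]*z,(v-K[1,2])/K[1,1]*z,z],-1)
    W=(c-f["t"])@f["R"]; W[z==0]=np.nan
    return W
def proj(f,X):
    c=f["R"]@np.array(X)+f["t"];K=f["camera_matrix"];p=K@c;return p[:2]/p[2]
def ortho(f,z,x0,x1,y0,y1,s=2000):
    """rectified view of plane at height z: image up=+x, left=+y; s px/m"""
    W=int((y1-y0)*s);H=int((x1-x0)*s)
    # dst px (i,j)-> X= x1-j/s, Y=y1-i/s
    A=np.array([[0,-1/s,x1],[-1/s,0,y1],[0,0,z],[0,0,1]])
    P=f["camera_matrix"]@np.hstack([f["R"],f["t"].reshape(3,1)])@A
    return cv2.warpPerspective(f["image"],P,(W,H),flags=cv2.INTER_CUBIC|cv2.WARP_INVERSE_MAP)
E
python3 - <<'E'
from h import *
f=dict(np.load("/tmp/top0.npz"));W=world(f)
print(proj(f,[.2315,.4986,.238]))
for nm,(u,v) in dict(b=(335,192),c=(336,247),d=(286,236),a=(177,212),tray=(210,215),table=(300,170),scr=(275,188),org1=(145,169),lampTip=(205,280),cl=(288,142),tin=(228,140),bottle=(92,135)).items(): print(nm,W[v,u].round(4))
M=(W[...,2]>0.028)&(W[...,2]<0.048)
n,l,st,ce=cv2.connectedComponentsWithStats(M.astype(np.uint8))
for i in range(1,n):
    if st[i,4]>100:
        p=W[l==i][:,:2].astype(np.float32);r=cv2.minAreaRect(p);print(i,st[i],ce[i].round(),W[l==i][:,2].mean().round(4),r)
im=ortho(f,.036,.25,.6,-.25,.35,1300);cv2.imwrite("pics/o0.png",im)
E
```

```text
[ 19.2715449  385.43895443]
b [ 0.6162 -0.105   0.0326]
c [ 0.4887 -0.1079  0.0373]
d [0.5105 0.0079 0.038 ]
a [0.5579 0.2605 0.039 ]
tray [0.5546 0.1868 0.0052]
table [ 0.6704 -0.0263 -0.001 ]
scr [0.624  0.0337 0.0053]
org1 [0.6549 0.3384 0.0422]
lampTip [0.4062 0.1895 0.0465]
cl [0.7347 0.0059 0.0159]
tin [0.7324 0.1494 0.0278]
bottle [0.7263 0.458  0.0634]
1 [ 382   86   12  237 2531] [388. 204.] 0.0427 ((0.5979160666465759, -0.22719167172908783), (0.5530856847763062, 0.02362329140305519), 0.20338112115859985)
2 [ 25  94  17  12 137] [33. 98.] 0.0417 ((0.8114102482795715, 0.6103269457817078), (0.029660148546099663, 0.03068644553422928), 7.4843621253967285)
4 [236 101  30  19 108] [251. 110.] 0.0411 ((0.8034241795539856, 0.09870098531246185), (0.04653860256075859, 0.06869301944971085), 0.20735526084899902)
8 [   9  121   65  195 2877] [ 25. 216.] 0.0415 ((0.5368778705596924, 0.5704329013824463), (0.11216124892234802, 0.4412378966808319), 89.57382202148438)
92 [130 157  27  24 360] [144. 170.] 0.0348 ((0.6560946702957153, 0.347571462392807), (0.041780151426792145, 0.060699716210365
[... 244 characters left out ...]
7, 0.2617734968662262), (0.040265318006277084, 0.060410432517528534), 87.59390258789062)
102 [116 213  28  29 380] [129. 226.] 0.0349 ((0.5214137434959412, 0.36466726660728455), (0.04196979105472565, 0.06052413582801819), 32.02045822143555)
106 [275 223  19  28 364] [285. 238.] 0.0365 ((0.5095803737640381, 0.014490815810859203), (0.059777941554784775, 0.04195567965507507), 6.7687811851501465)
113 [324 235  20  26 375] [335. 246.] 0.0357 ((0.4874224066734314, -0.10312633216381073), (0.05859684199094772, 0.04109887406229973), 3.5370841026306152)
114 [197 268  16  20 108] [206. 277.] 0.0444 ((0.4109872281551361, 0.19074900448322296), (0.0469350591301918, 0.01932402513921261), 35.57987594604492)
```

View pics/o0.png

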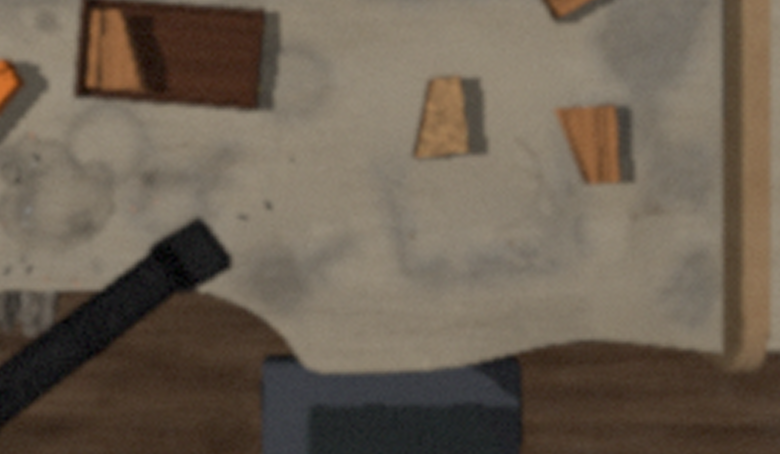

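```bash
cat >> h.py <<'E'
from scipy.optimize import minimize
TR=np.array([[-30,11],[30,11],[30,-11],[-30,-31]])/1000.
def fit(f,zt,c,th0,mir=False,R=0.05,zlo=.006,s=4000):
    """fit trapezoid top face near c at top height zt. returns x,y,theta of mid"""
    W=world(f);m=(np.abs(W[...,2]-zt)<zlo)&(np.hypot(W[...,0]-c[0],W[...,1]-c[1])<R)
    g=dict(f);g["image"]=(m*255).astype(np.uint8)
    x0,x1,y0,y1=c[0]-R-.01,c[0]+R+.01,c[1]-R-.01,c[1]+R+.01
    o=cv2.GaussianBlur(ortho(g,zt,x0,x1,y0,y1,s),(0,0),3).astype(float)/255
    T=TR*[1,-1] if mir else TR
    def cost(p):
        a=p[2];q=T@np.array([[np.cos(a),np.sin(a)],[-np.sin(a),np.cos(a)]])+p[:2]
        im=np.zeros(o.shape,np.uint8)
        pts=np.stack([(y1-q[:,1])*s,(x1-q[:,0])*s],-1)
        cv2.fillPoly(im,[np.round(pts*16).astype(np.int32)],255,shift=4)
        return np.abs(cv2.GaussianBlur(im,(0,0),3)/255.-o).sum()/s/s*1e6
    best=None
    for dth in np.arange(-.6,.61,.2):
        x0_=np.array([c[0],c[1],th0+dth])
        sim=np.vstack([x0_]+[x0_+d for d in np.diag([.008,.008,.15])])
        r=minimize(cost,x0_,method="Nelder-Mead",options=dict(initial_simplex=sim,xatol=1e-4,fatol=.1))
        if best is None or r.fun<best.fun: best=r
    return best.x,best.fun
E
python3 - <<'E'
from h import *
import cell;print([n for n in dir(cell) if n[0]!='_'], getattr(cell,"grip_depth",None))
f=dict(np.load("/tmp/top0.npz"));W=world(f)
for nm,c,th,mir,zt in [("b",(.619,-.095),-2.5,0,.036),("b'",(.619,-.095),.6,0,.036),("c",(.487,-.103),np.pi,0,.036),("d",(.51,.0145),0,1,.036),("a",(.561,.262),0,0,.041)]:
    x,c=fit(f,zt,c,th,mir);print(nm,x[:2].round(4),np.degrees(x[2]).round(1),c)
# tray: rim z~.025
im=ortho(f,.025,.49,.63,.1,.32,3600);cv2.imwrite("pics/tray0.png",im)
# black thing
B=(W[...,0]<.5)&(W[...,0]>.3)&(W[...,1]>.1)&(W[...,1]<.45)&(W[...,2]>.02)
P=W[B]; 
for y in np.arange(.16,.45,.03):
    q=P[np.abs(P[:,1]-y)<.01]
    if len(q): print(y.round(2),q.min(0).round(3),q.max(0).round(3))
E
```

```text
['PlanningError', 'grab_frame', 'grip_depth', 'sense', 'sign_off'] 0.0187
b [ 0.6203 -0.0986] -77.1 662.7198529411764
b' [ 0.6103 -0.0994] 119.9 144.79264705882355
c [ 0.4878 -0.1125] 183.3 162.6968137254902
d [0.5109 0.005 ] 6.9 112.76715686274511
a [0.5618 0.2704] -4.2 213.27745098039213
0.19 [0.381 0.18  0.036] [0.433 0.2   0.058]
0.22 [0.368 0.21  0.048] [0.426 0.23  0.083]
0.25 [0.344 0.24  0.06 ] [0.402 0.26  0.09 ]
0.28 [0.321 0.27  0.072] [0.378 0.29  0.097]
0.31 [0.3   0.3   0.078] [0.357 0.32  0.105]
0.34 [0.3   0.33  0.086] [0.334 0.35  0.113]
0.37 [0.3   0.36  0.021] [0.5   0.38  0.111]
```

View pics/tray0.png

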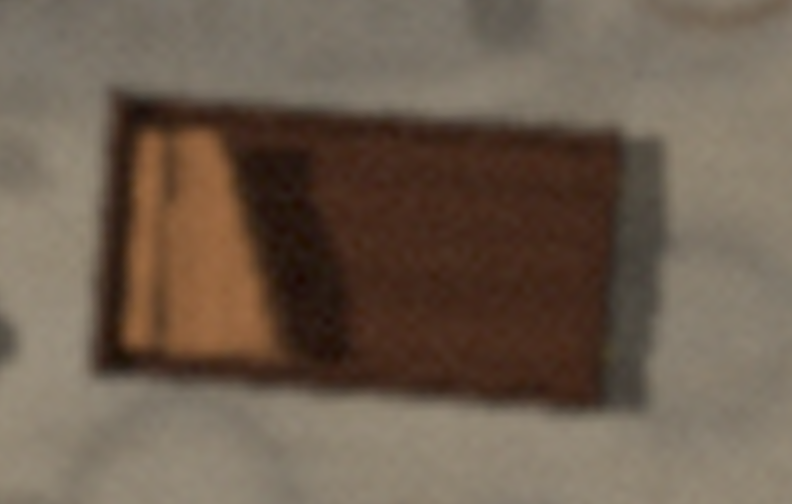

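```bash
cat >> h.py <<'E'
from scipy.spatial.transform import Rotation as Ro
def Rdown(h,tilt=0):
    """tool y heading h deg, tool z down; tilt deg about tool y"""
    h=np.radians(h);y=np.array([np.cos(h),np.sin(h),0]);z=np.array([0,0,-1.]);x=np.cross(y,z)
    return Ro.from_matrix(np.stack([x,y,z],1))*Ro.from_rotvec([0,np.radians(tilt),0])
def to(p,h,tilt=0,s=None,q0=None,p0=None):
    s=sense();R0=Ro.from_quat(s["tcp_rot"]) if q0 is None else q0;p0=s["ee_pos"] if p0 is None else p0
    rv=np.degrees((R0.inv()*Rdown(h,tilt)).as_rotvec());d=R0.inv().apply(np.array(p)-p0)*1e3
    print("turn",rv.round(1),"shift",d.round(1),"|d|",np.linalg.norm(d).round(),"rows",max(np.linalg.norm(d)/62.5,np.linalg.norm(rv)/10.7).round(1))
def st():
    s=sense();print(round(s["time_s"],2),s["ee_pos"].round(4),s["qpos"].round(2),s["force"].round(1),round(s["gripper_width"]*88,1))
E
python3 - <<'E'
from h import *
to([.4878,-.1125,.16],3.3)
E
```

```text
turn [-0.1  0.  61.8] shift [-489.9 -446.2   78.6] |d| 667.0 rows 10.7
```

>>> {"fn": "jog_arm", "kwargs": {"steps": [[[0,0,31],[-245,-223,40],1],[[0,0,31],[-245,-223,40],1],[[0,0,31],[-245,-223,40],1],[[0,0,31],[-245,-223,40],1],[[0,0,31],[-245,-223,40],1],[[0,0,62],[-490,-446,78],1],[[0,0,62],[-490,-446,78],1],[[0,0,62],[-490,-446,78],1],[[0,0,62],[-490,-446,78],1],[[0,0,62],[-490,-446,78],1]]}}

```text
time_s: 1.35
ee_pos: [0.4721, -0.0757, 0.1651]
tcp_rot: [0.688, 0.726, -0.001, -0.0]
force: [0.8, -0.3, -0.2]
gripper_width: 1.0
```

```bash
python3 - <<'E'
from h import *
st();to([.4878,-.1125,.012],3.3)
E
```

```text
1.35 [ 0.4721 -0.0757  0.1651] [-0.41  0.33  1.61 -0.    1.2  -0.46] [ 0.8 -0.3 -0.2] 88.0
turn [-0.1  0.  -0.2] shift [-37.5  13.9 153.1] |d| 158.0 rows 2.5
```

>>> {"fn": "jog_arm", "kwargs": {"steps": [[[0,0,0],[-37.5,14,90],1],[[0,0,0],[-37.5,14,90],1],[[0,0,0],[-37.5,14,90],1],[[0,0,0],[-37.5,14,90],1]]}}

```text
time_s: 1.85
ee_pos: [0.4882, -0.1121, 0.0763]
tcp_rot: [0.688, 0.726, -0.0, 0.0]
force: [0.6, -0.2, -0.3]
gripper_width: 0.997
```

```bash
python3 - <<'E'
from h import *
st();to([.4878,-.1125,.012],3.3)
f=grab_frame("top");W=world(f)
cv2.imwrite("pics/t1.png",cv2.resize(f["image"][150:310,220:420],None,fx=3.5,fy=3.5))
f=grab_frame("side");cv2.imwrite("pics/s1.png",cv2.resize(f["image"][130:330,150:400],None,fx=2.9,fy=2.9))
E
```

```text
1.85 [ 0.4882 -0.1121  0.0763] [-0.46  0.49  1.67 -0.    0.99 -0.51] [ 0.6 -0.2 -0.3] 87.7
turn [ 0.   0.1 -0.2] shift [-0.3 -0.5 64.3] |d| 64.0 rows 1.0
```

View pics/t1.png

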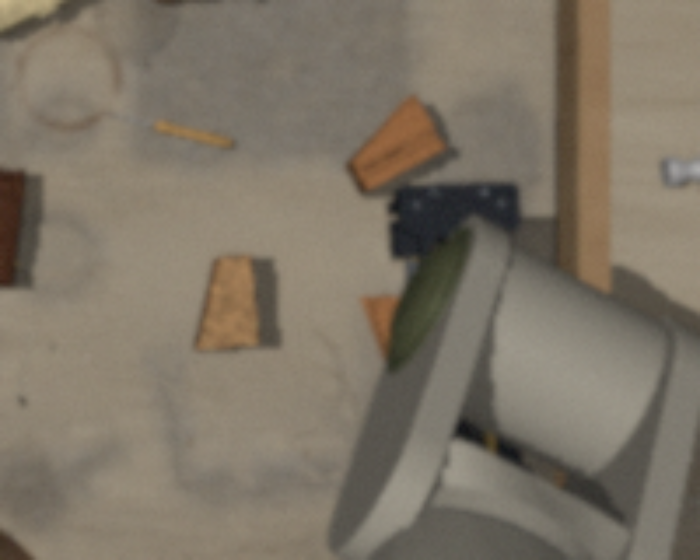

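View pics/s1.png

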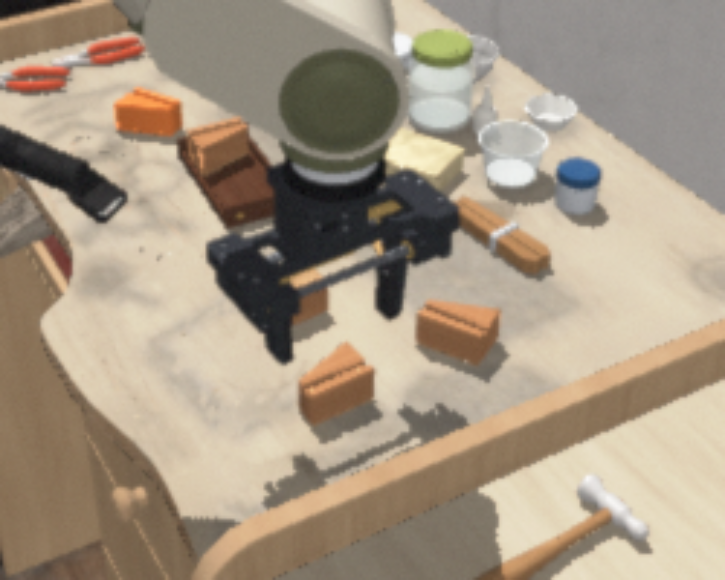

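>>> {"fn": "jog_arm", "kwargs": {"steps": [[[0,0,0],[0,-0.5,64],1],[[0,0,0],[0,-0.5,64],1],[[0,0,0],[0,-0.5,64],1],[[0,0,0],[0,-0.5,64],0.4],[[0,0,0],[0,-0.5,64],0.4],[[0,0,0],[0,-0.5,64],0.4],[[0,0,0],[0,-0.5,64],0.4],[[0,0,0],[0,-0.5,64],0.4]]}}

```text
time_s: 2.95
ee_pos: [0.4882, -0.1122, 0.0133]
tcp_rot: [0.688, 0.726, -0.0, 0.002]
force: [-1.1, 0.1, 6.5]
gripper_width: 0.678
```

```bash
python3 - <<'E'
from h import *
st()
E
```

```text
2.95 [ 0.4882 -0.1122  0.0133] [-0.46  0.59  1.73 -0.    0.82 -0.52] [-1.1  0.1  6.5] 59.7
```

```bash
cat >> h.py <<'E'
TC=np.array([.5606,.2206]);TH=-3.8
def tray(x,y,z):
    a=np.radians(TH);return np.array([TC[0]+x*np.cos(a)-y*np.sin(a),TC[1]+x*np.sin(a)+y*np.cos(a),z])
E
python3 - <<'E'
from h import *
to(tray(0,0,.11),-3.8)
E
```

```text
turn [0.1 0.1 6.9] shift [328.2  90.6 -97.3] |d| 354.0 rows 5.7
```

>>> {"fn": "jog_arm", "kwargs": {"steps": [[[0,0,0],[0,0,-60],0.4],[[0,0,0],[20,5,-97],0.4],[[0,0,7],[328,90.5,-97],0.4],[[0,0,7],[328,90.5,-97],0.4],[[0,0,7],[328,90.5,-97],0.4],[[0,0,7],[328,90.5,-97],0.4],[[0,0,7],[328,90.5,-97],0.4],[[0,0,7],[328,90.5,-97],0.4],[[0,0,7],[328,90.5,-97],0.4]]}}

```text
time_s: 4.08
ee_pos: [0.5602, 0.2204, 0.1094]
tcp_rot: [0.73, 0.683, -0.0, 0.001]
force: [-0.5, -0.4, -0.7]
gripper_width: 0.677
```

```bash
python3 - <<'E'
from h import *
st();to(tray(0,0,.06),-3.8)
f=grab_frame("top")
np.savez("/tmp/t2.npz",**f)
cv2.imwrite("pics/t2.png",cv2.resize(f["image"][130:330,110:310],None,fx=3,fy=3))
f=grab_frame("side");cv2.imwrite("pics/s2.png",cv2.resize(f["image"][100:260,150:350],None,fx=3.7,fy=3.7))
E
```

```text
4.08 [0.5602 0.2204 0.1094] [ 0.18  0.59  1.34 -0.    1.22  0.25] [-0.5 -0.4 -0.7] 59.6
turn [ 0.1  0.1 -0. ] shift [ 0.3  0.3 49.4] |d| 49.0 rows 0.8
```

View pics/t2.png

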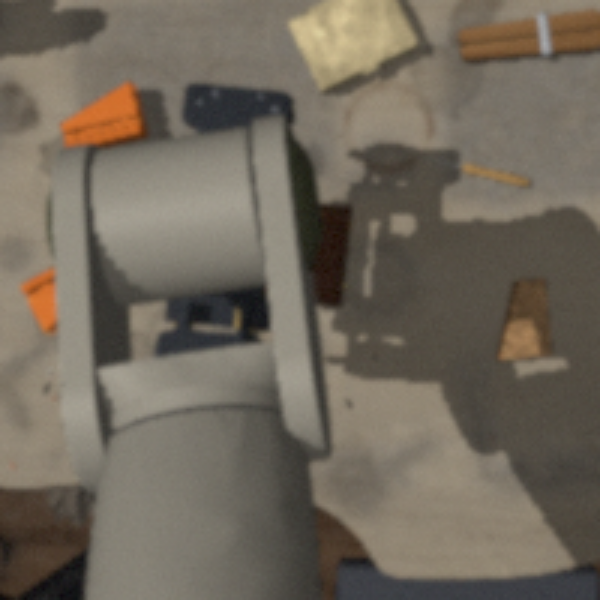

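View pics/s2.png

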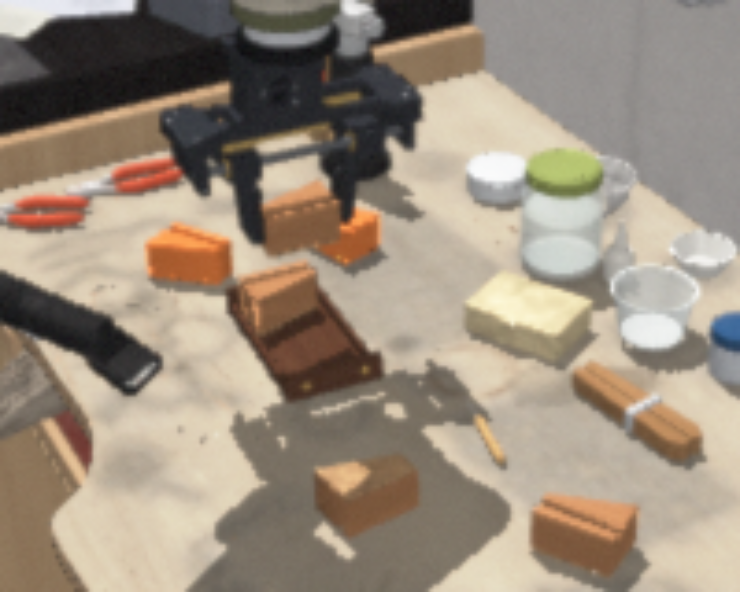

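>>> {"fn": "jog_arm", "kwargs": {"steps": [[[0,0,0],[-2,0.3,49],0.4],[[0,0,0],[-2,0.3,79],0.4],[[0,0,0],[-2,0.3,79],0.4]]}}

```text
time_s: 4.55
ee_pos: [0.5597, 0.2154, 0.0291]
tcp_rot: [0.732, 0.682, -0.002, 0.0]
force: [1.1, 0.3, -0.9]
gripper_width: 0.675
```

```bash
python3 - <<'E'
from h import *
st()
f=grab_frame("side");cv2.imwrite("pics/s3.png",cv2.resize(f["image"][150:230,190:290],None,fx=7,fy=7,interpolation=cv2.INTER_CUBIC))
for x in (-.034,-.04,.034,.04):
  print(x,[((proj(f,tray(x,y,.013))-[190,150])*7).round() for y in (-.0655,.0655)])
E
```

```text
4.55 [0.5597 0.2154 0.0291] [ 0.17  0.68  1.42 -0.    1.04  0.24] [ 1.1  0.3 -0.9] 59.4
-0.034 [array([272., 376.]), array([161., 218.])]
-0.04 [array([258., 379.]), array([148., 222.])]
0.034 [array([424., 334.]), array([304., 183.])]
0.04 [array([437., 331.]), array([317., 179.])]
```

View pics/s3.png

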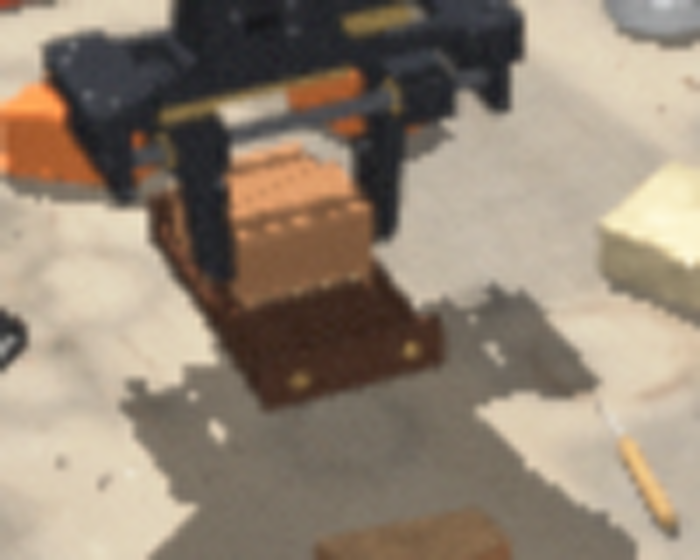

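>>> {"fn": "jog_arm", "kwargs": {"steps": [[[0,0,0],[0,0,10],0.4],[[0,0,0],[0,0,10],0.4],[[0,0,0],[8,0,10.3],0.4],[[0,0,0],[12,0,10.3],0.4],[[0,0,0],[15,0,10.3],0.4],[[0,0,0],[15,0,10.3],0.4]]}}

```text
time_s: 5.35
ee_pos: [0.5618, 0.231, 0.0205]
tcp_rot: [0.732, 0.682, -0.001, 0.001]
force: [-0.3, 0.6, -1.1]
gripper_width: 0.682
```

```bash
python3 - <<'E'
from h import *
st()
f=grab_frame("side");cv2.imwrite("pics/s4.png",cv2.resize(f["image"][150:230,190:290],None,fx=7,fy=7,interpolation=cv2.INTER_CUBIC))
E
```

```text
5.35 [0.5618 0.231  0.0205] [ 0.2   0.7   1.41 -0.    1.03  0.27] [-0.3  0.6 -1.1] 60.0
```

View pics/s4.png

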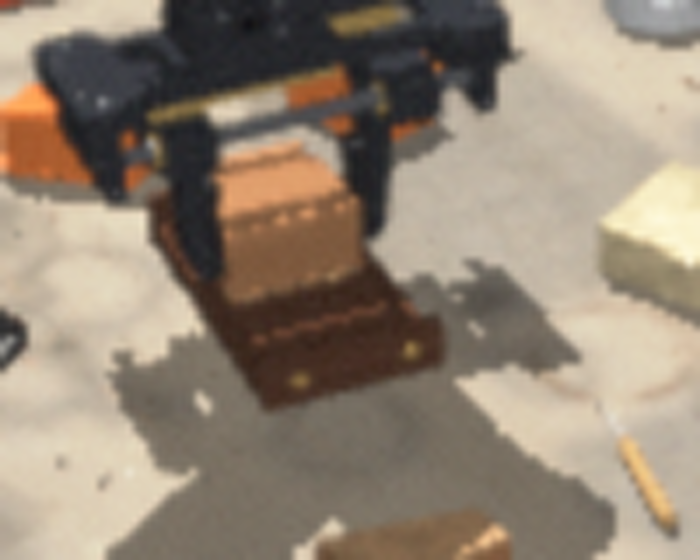

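>>> {"fn": "jog_arm", "kwargs": {"steps": [[[0,0,0],[0,0,1.8],0.4],[[0,0,0],[2,0,1.8],0.4],[[0,0,0],[4,0,1.8],0.4],[[0,0,0],[4,0,1.8],0.4]]}}

```text
time_s: 5.9
ee_pos: [0.5621, 0.235, 0.0187]
tcp_rot: [0.732, 0.682, -0.001, 0.001]
force: [-0.3, -0.8, -0.1]
gripper_width: 0.675
```

```bash
python3 - <<'E'
from h import *
st()
E
```

```text
5.9 [0.5621 0.235  0.0187] [ 0.2   0.71  1.4  -0.    1.03  0.28] [-0.3 -0.8 -0.1] 59.4
```

>>> {"fn": "jog_arm", "kwargs": {"steps": [[[0,0,0],[1.5,0,0.2],0.4],[[0,0,0],[3,0,0.2],0.4],[[0,0,0],[3,0,0.2],0.4]]}}

```text
time_s: 6.28
ee_pos: [0.5625, 0.2358, 0.0187]
tcp_rot: [0.731, 0.682, -0.002, 0.003]
force: [0.5, -13.6, 4.1]
gripper_width: 0.68
```

```bash
python3 - <<'E'
from h import *
st()
f=grab_frame("side");cv2.imwrite("pics/s5.png",cv2.resize(f["image"][150:230,190:290],None,fx=7,fy=7,interpolation=cv2.INTER_CUBIC))
E
```

```text
6.28 [0.5625 0.2358 0.0187] [ 0.21  0.71  1.4  -0.01  1.03  0.28] [  0.5 -13.6   4.1] 59.9
```

View pics/s5.png

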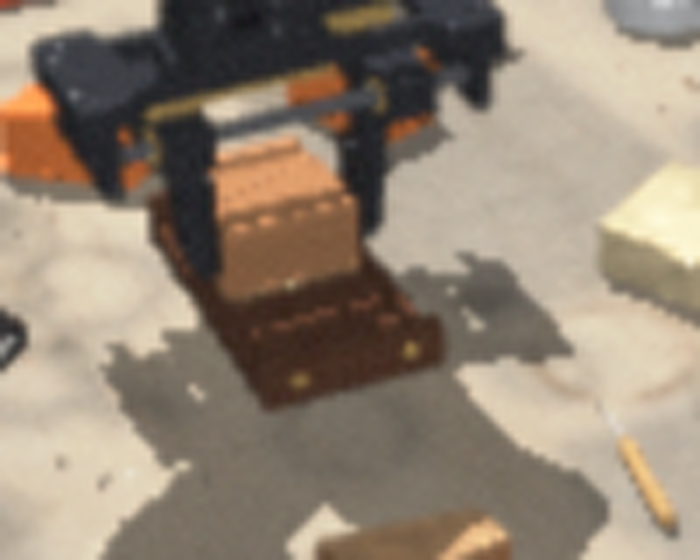

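>>> {"fn": "jog_arm", "kwargs": {"steps": [[[0,0,0],[0,0,0.4],0.4],[[0,0,0],[0,0,0.4],0.9],[[0,0,0],[0,0,0.4],0.9],[[0,0,0],[0,0,0.4],0.9],[[0,0,0],[0,0,-50],0.95],[[0,0,0],[0,0,-100],1],[[0,0,0],[-60,0,-100],1],[[0,0,0],[-120,0,-100],1],[[0,0,0],[-180,0,-100],1],[[0,0,0],[-220,0,-100],1]]}}

```text
time_s: 7.58
ee_pos: [0.5468, 0.0151, 0.1204]
tcp_rot: [0.732, 0.682, -0.002, 0.002]
force: [1.3, 0.6, -0.5]
gripper_width: 1.0
```

```bash
python3 - <<'E'
from h import *
st()
f=grab_frame("side");cv2.imwrite("pics/s6.png",cv2.resize(f["image"][130:290,170:370],None,fx=3.7,fy=3.7,interpolation=cv2.INTER_CUBIC))
f=grab_frame("top");np.savez("/tmp/t6.npz",**f)
cv2.imwrite("pics/t6.png",ortho(f,.025,.47,.65,.1,.32,3400))
E
```

```text
7.58 [0.5468 0.0151 0.1204] [-0.19  0.49  1.49 -0.01  1.16 -0.11] [ 1.3  0.6 -0.5] 88.0
```

View pics/s6.png

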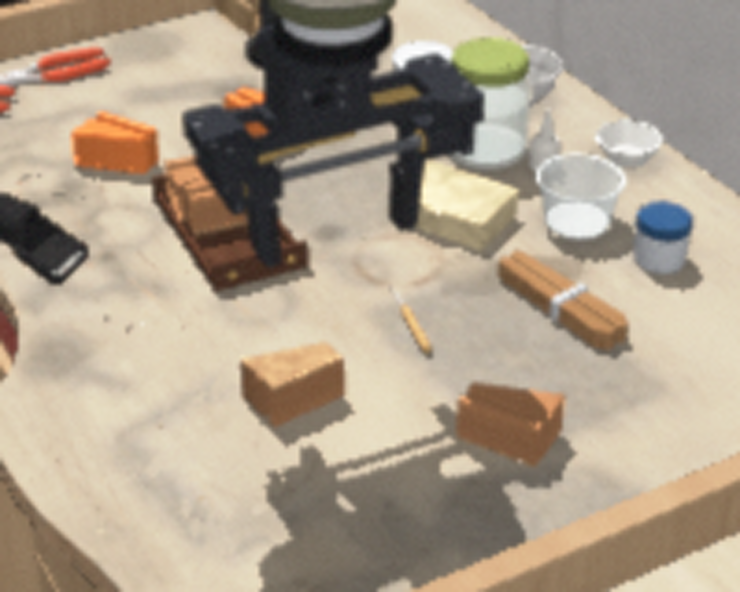

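View pics/t6.png

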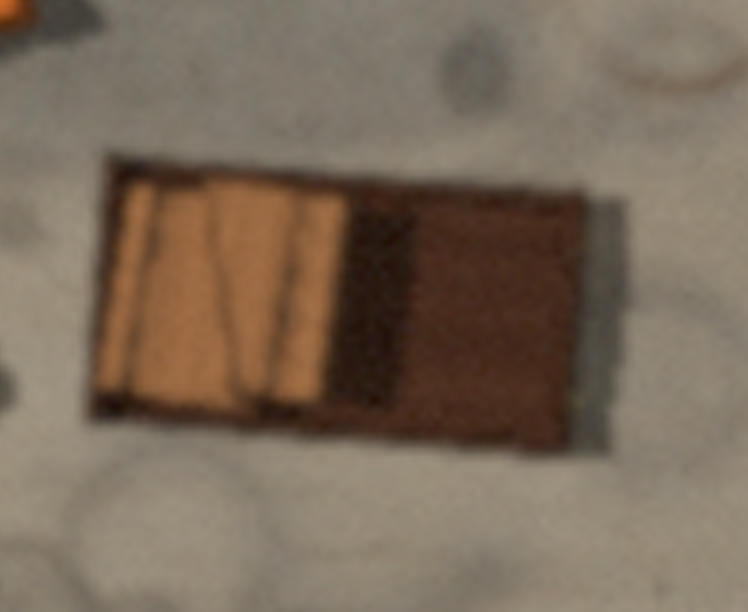

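```bash
cat >> h.py <<'E'
def tog(G,h,tilt):
    R=Rdown(h,tilt);p=np.array(G)+.0187*R.as_matrix()[:,2];to(p,h,tilt)
def loc(x,y,th,dx,dy,z):
    a=np.radians(th);return np.array([x+dx*np.cos(a)-dy*np.sin(a),y+dx*np.sin(a)+dy*np.cos(a),z])
E
python3 - <<'E'
from h import *
f=dict(np.load("/tmp/t6.npz"));
tog(loc(.5109,.005,6.9,0,.0075,.10),6.9,-30)
tog(loc(.5109,.005,6.9,0,.0075,.022),6.9,-30)
E
```

```text
turn [ -2.9 -29.5 -10.9] shift [-13.3 -35.1  36.6] |d| 52.0 rows 3.0
turn [ -2.9 -29.5 -10.9] shift [-12.8 -35.2 114.6] |d| 121.0 rows 3.0
```

>>> {"fn": "jog_arm", "kwargs": {"steps": [[[-2.9,-29.5,-10.9],[-13,-35,36.5],1],[[-2.9,-29.5,-10.9],[-13,-35,36.5],1],[[-2.9,-29.5,-10.9],[-13,-35,36.5],1],[[-2.9,-29.5,-10.9],[-13,-35,36.5],1],[[-2.9,-29.5,-10.9],[-13,-35,36.5],1]]}}

```text
time_s: 8.3
ee_pos: [0.5115, 0.004, 0.0839]
tcp_rot: [0.641, 0.723, -0.17, 0.193]
force: [0.0, -0.2, 0.2]
gripper_width: 1.001
```

```bash
python3 - <<'E'
from h import *
st();tog(loc(.5109,.005,6.9,0,.0075,.022),6.9,-30)
f=grab_frame("side");cv2.imwrite("pics/s7.png",cv2.resize(f["image"][130:290,170:370],None,fx=3.7,fy=3.7,interpolation=cv2.INTER_CUBIC))
E
```

```text
8.3 [0.5115 0.004  0.0839] [ 0.02  0.54  1.66 -0.63  0.99  0.27] [ 0.  -0.2  0.2] 88.1
turn [ 0.  -0.2 -0. ] shift [38.2 -0.5 68.2] |d| 78.0 rows 1.3
```

View pics/s7.png

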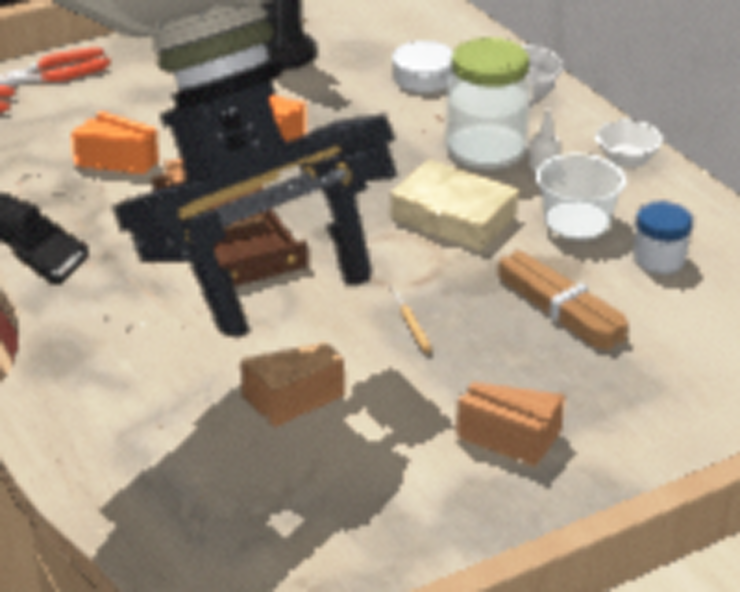

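>>> {"fn": "jog_arm", "kwargs": {"steps": [[[0,0,0],[19,-0.5,34],1],[[0,0,0],[38,-0.5,68],1],[[0,0,0],[38,-0.5,68],1],[[0,0,0],[38,-0.5,68],0.4],[[0,0,0],[38,-0.5,68],0.4],[[0,0,0],[38,-0.5,68],0.4],[[0,0,0],[38,-0.5,68],0.4],[[0,0,0],[38,-0.5,68],0.4]]}}

```text
time_s: 9.35
ee_pos: [0.5113, 0.0024, 0.0065]
tcp_rot: [0.641, 0.723, -0.171, 0.193]
force: [-0.9, -1.2, 2.3]
gripper_width: 0.679
```

```bash
python3 - <<'E'
from h import *
st();tog([.43,-.03,.10],6.9,15);tog([.43,-.03,.10],6.9,60)
f=grab_frame("side");cv2.imwrite("pics/s8.png",cv2.resize(f["image"][150:290,190:350],None,fx=4.6,fy=4.6,interpolation=cv2.INTER_CUBIC))
E
```

```text
9.35 [0.5113 0.0024 0.0065] [ 0.02  0.67  1.72 -0.73  0.84  0.42] [-0.9 -1.2  2.3] 59.7
turn [ 0.1 44.9 -0.1] shift [-52.9 -84.5 -56.8] |d| 115.0 rows 4.2
turn [ 0.1 89.9 -0.1] shift [-47.4 -84.5 -70. ] |d| 120.0 rows 8.4
```

View pics/s8.png

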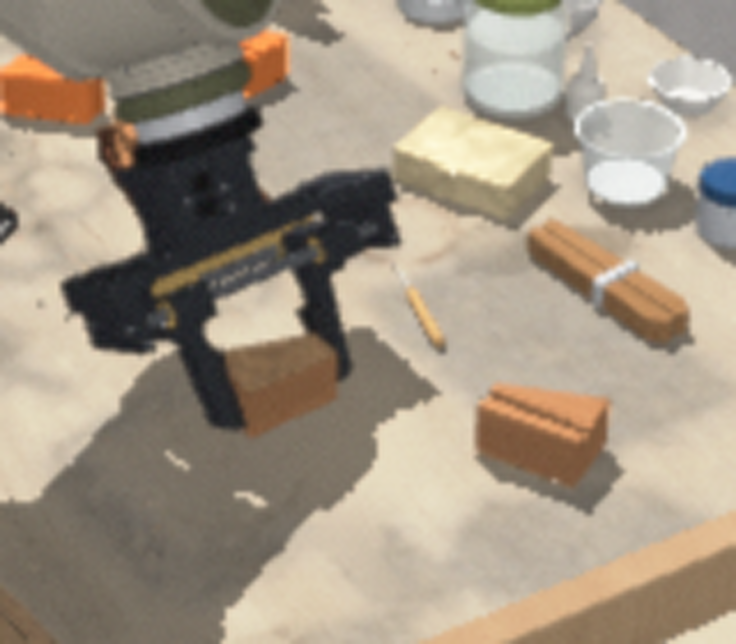

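>>> {"fn": "jog_arm", "kwargs": {"steps": [[[0,0,0],[-20,0,-35],0.4],[[0,0,0],[-40,0,-70],0.4],[[0,45,0],[-53,-84.5,-57],0.4],[[0,45,0],[-53,-84.5,-57],0.4],[[0,45,0],[-53,-84.5,-57],0.4],[[0,45,0],[-53,-84.5,-57],0.4],[[0,90,0],[-47,-84.5,-70],0.4],[[0,90,0],[-47,-84.5,-70],0.4],[[0,90,0],[-47,-84.5,-70],0.4],[[0,90,0],[-47,-84.5,-70],0.4]]}}

```text
time_s: 10.65
ee_pos: [0.4284, -0.0141, 0.0907]
tcp_rot: [0.587, 0.662, 0.311, -0.348]
force: [-0.2, 0.1, -1.4]
gripper_width: 0.681
```

```bash
python3 - <<'E'
from h import *
st();tog([.43,-.03,.030],6.9,60)
f=grab_frame("side");cv2.imwrite("pics/s9.png",cv2.resize(f["image"][150:330,150:350],None,fx=3.3,fy=3.3,interpolation=cv2.INTER_CUBIC))
E
```

```text
10.65 [ 0.4284 -0.0141  0.0907] [-0.69  0.65  1.74  0.61  1.57 -1.08] [-0.2  0.1 -1.4] 60.0
turn [0.2 4.3 0.1] shift [-57.7  -0.5  39.6] |d| 70.0 rows 1.1
```

View pics/s9.png

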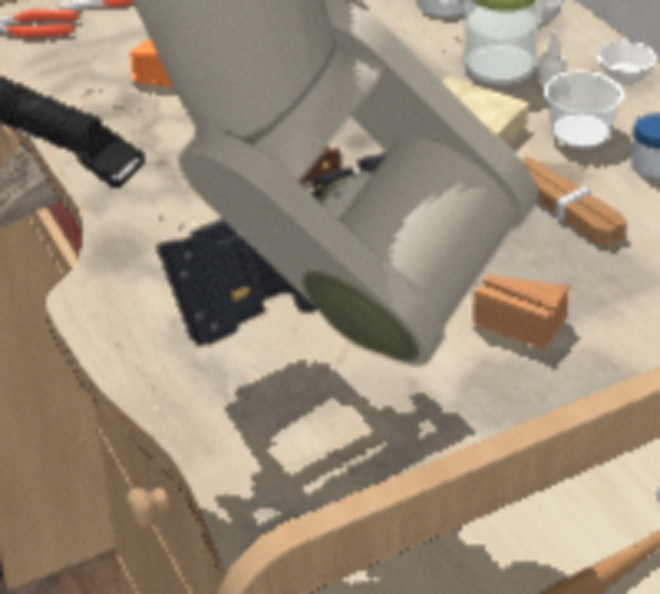

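>>> {"fn": "jog_arm", "kwargs": {"steps": [[[0,4.3,0],[-29,-0.5,20],0.4],[[0,4.3,0],[-58,-0.5,39.5],0.4],[[0,4.3,0],[-58,-0.5,39.5],0.4],[[0,4.3,0],[-58,-0.5,39.5],0.4]]}}

```text
time_s: 11.2
ee_pos: [0.4281, -0.0146, 0.0198]
tcp_rot: [0.574, 0.646, 0.335, -0.376]
force: [0.6, 0.2, -1.3]
gripper_width: 0.677
```

```bash
python3 - <<'E'
from h import *
st();tog([.43,-.03,.0190],6.9,60)
f=grab_frame("side");cv2.imwrite("pics/s10.png",cv2.resize(f["image"][150:330,150:350],None,fx=3.3,fy=3.3,interpolation=cv2.INTER_CUBIC))
f=grab_frame("top");cv2.imwrite("pics/t10.png",cv2.resize(f["image"][180:340,220:420],None,fx=3.3,fy=3.3,interpolation=cv2.INTER_CUBIC))
E
```

```text
11.2 [ 0.4281 -0.0146  0.0198] [-0.7   0.82  1.75  0.64  1.49 -1.2 ] [ 0.6  0.2 -1.3] 59.6
turn [ 0.2 -0.4 -0.1] shift [-8.5  0.   5.6] |d| 10.0 rows 0.2
```

View pics/t10.png

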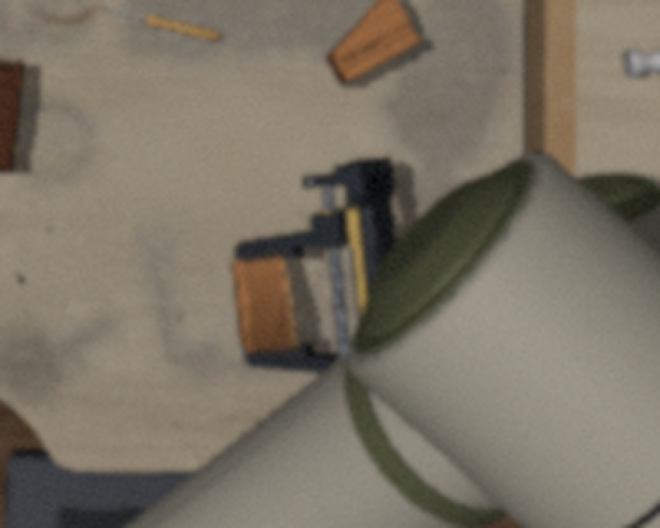

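View pics/s10.png

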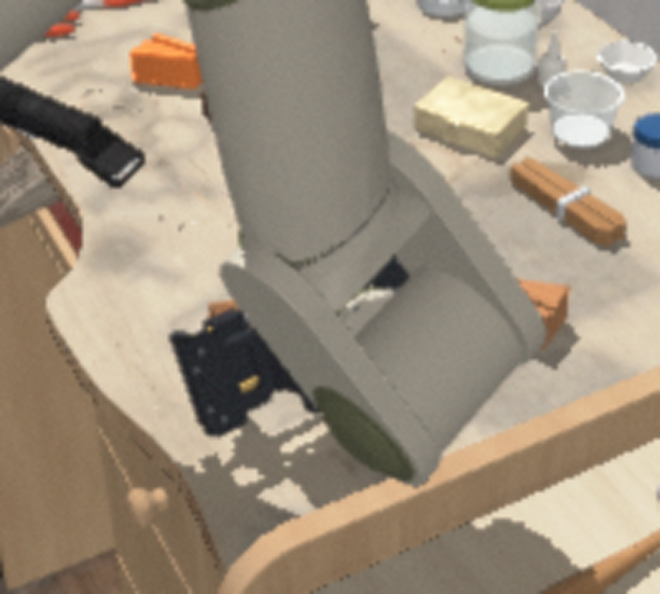

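```bash
python3 - <<'E'
from h import *
f=grab_frame("side");W=world(f)
for u,v in [(425,478),(400,470),(360,440),(330,390),(530,340)]:
    u=int(150+u/3.3);v=int(150+v/3.3);print(u,v,W[v,u].round(3))
print(W[290:305,272:290,2].round(3).min())
f=grab_frame("top");W=world(f)
for u,v in [(535,160),(520,175),(560,200),(550,100)]:
    u=int(220+u/3.3);v=int(180+v/3.3);print(u,v,W[v,u].round(3))
E
```

```text
278 294 [ 0.417 -0.29   0.119]
271 292 [ 0.409 -0.278  0.118]
259 283 [ 0.391 -0.262  0.136]
250 268 [ 0.385 -0.238  0.158]
310 253 [ 0.508 -0.26   0.16 ]
nan
382 228 [ 0.526 -0.066  0.509]
377 233 [ 0.52  -0.059  0.512]
389 240 [ 0.512 -0.066  0.537]
386 210 [ 0.577 -0.222  0.043]
```

>>> {"fn": "jog_arm", "kwargs": {"steps": [[[0,0,0],[-6,0,4],0.4],[[0,0,0],[-8,0,5.5],0.4],[[0,0,0],[-8,0,5.5],0.4]]}}

```text
time_s: 11.78
ee_pos: [0.4283, -0.0142, 0.0115]
tcp_rot: [0.574, 0.645, 0.336, -0.376]
force: [-0.1, -6.9, 18.0]
gripper_width: 0.68
```

```bash
python3 - <<'E'
from h import *
st();tog([.43,-.03,.0190],6.9,60)
E
```

```text
11.78 [ 0.4283 -0.0142  0.0115] [-0.7   0.84  1.75  0.64  1.48 -1.21] [-0.1 -6.9 18. ] 59.9
turn [ 0.3 -0.6  0. ] shift [-1.5 -0.2  1.2] |d| 2.0 rows 0.1
```

>>> {"fn": "jog_arm", "kwargs": {"steps": [[[0,0,0],[0.4,0,-0.3],0.4],[[0,0,0],[0.4,0,-0.3],1],[[0,0,0],[0.4,0,-0.3],1],[[0,0,0],[0.4,0,-0.3],1],[[0,0,0],[20,0,-50],1],[[0,0,0],[60,0,-80],1],[[0,0,0],[110,0,-100],1],[[0,0,0],[110,0,-100],1]]}}

```text
time_s: 12.78
ee_pos: [0.432, -0.047, 0.1586]
tcp_rot: [0.574, 0.647, 0.336, -0.373]
force: [-0.2, 0.4, -1.0]
gripper_width: 1.001
```

```bash
python3 - <<'E'
from h import *
st()
f=grab_frame("side");np.savez("/tmp/s11.npz",**f);cv2.imwrite("pics/s11.png",cv2.resize(f["image"][150:330,150:350],None,fx=3.3,fy=3.3,interpolation=cv2.INTER_CUBIC))
f=grab_frame("top");np.savez("/tmp/t11.npz",**f);cv2.imwrite("pics/t11.png",cv2.resize(f["image"][180:340,220:420],None,fx=3.3,fy=3.3,interpolation=cv2.INTER_CUBIC))
E
```

```text
12.78 [ 0.432  -0.047   0.1586] [-0.75  0.59  1.64  0.62  1.79 -1.02] [-0.2  0.4 -1. ] 88.1
```

View pics/t11.png

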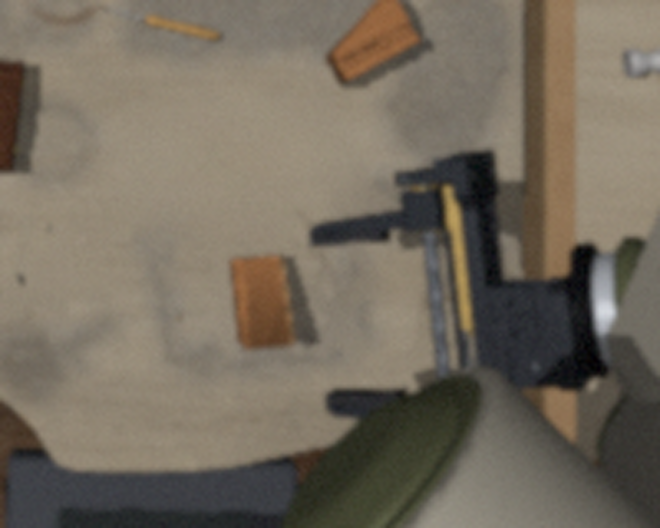

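View pics/s11.png

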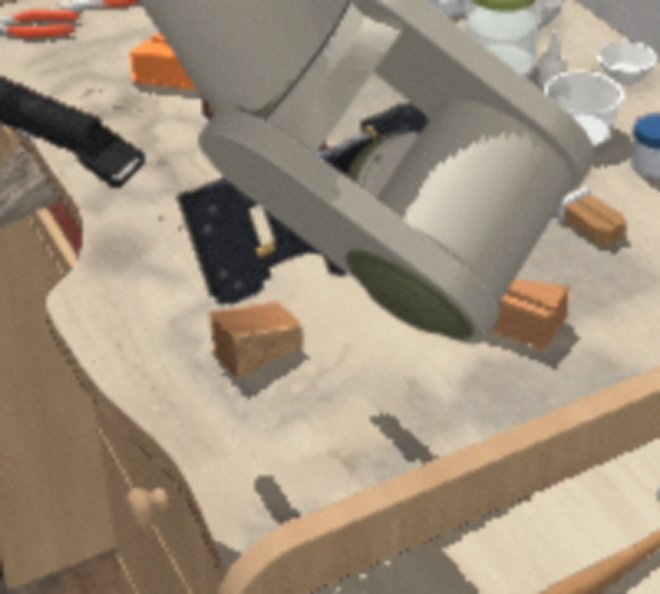

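```bash
python3 - <<'E'
from h import *
f=dict(np.load("/tmp/t11.npz"));W=world(f)
m=(np.abs(W[...,0]-.43)<.05)&(np.abs(W[...,1]+.02)<.05)&(W[...,2]>.014)&(W[...,2]<.05)
n,l,s,c=cv2.connectedComponentsWithStats(m.astype(np.uint8));i=1+np.argmax(s[1:,4])
P=W[l==i];
A=np.c_[P[:,:2],np.ones(len(P))];co=np.linalg.lstsq(A,P[:,2],rcond=None)[0];r=P[:,2]-A@co
k=np.abs(r)<.004;print(len(P),k.sum(),co,"downhill heading",np.degrees(np.arctan2(-co[1],-co[0])))
P=P[k];R=cv2.minAreaRect(P[:,:2].astype(np.float32));print(R, P[:,2].min(),P[:,2].max())
# centre by percentiles along heading
for h in (2.,4,6.9):
  a=np.radians(h);u=P[:,:2]@[np.cos(a),np.sin(a)];v=P[:,:2]@[-np.sin(a),np.cos(a)]
  print(h,np.ptp(u),np.ptp(v),"ctr",(u.max()+u.min())/2*np.array([np.cos(a),np.sin(a)])+(v.max()+v.min())/2*np.array([-np.sin(a),np.cos(a)]))
E
```

```text
445 409 [-0.31961736 -0.06516201  0.16814313] downhill heading 11.523257593222038
((0.4300181567668915, -0.02426157519221306), (0.059796422719955444, 0.036214377731084824), 6.713170528411865) 0.01976198296854478 0.04562791656348192
2.0 0.05974705884800724 0.03935519492020289 ctr [ 0.43043657 -0.02427928]
4 0.05970668379264593 0.03801097386153398 ctr [ 0.43024966 -0.02428547]
6.9 0.05979763782252229 0.03628757986661012 ctr [ 0.43000706 -0.02430118]
```

```bash
python3 - <<'E'
from h import *
G=loc(.430,-.0243,6.8,0,.004,.13)
tog(G,6.8,5);tog(G,6.8,-50)
E
```

```text
turn [  0.2 -55.5  -0. ] shift [-25.1   1.   46.6] |d| 53.0 rows 5.2
turn [   0.2 -110.5   -0.2] shift [-27.2   1.1  29.4] |d| 40.0 rows 10.3
```

>>> {"fn": "jog_arm", "kwargs": {"steps": [[[0,-55.5,0],[-25,1,46.5],1],[[0,-55.5,0],[-25,1,46.5],1],[[0,-55.5,0],[-25,1,46.5],1],[[0,-55.5,0],[-25,1,46.5],1],[[0,-55.5,0],[-25,1,46.5],1],[[0,-110.5,0],[-27,1,29.5],1],[[0,-110.5,0],[-27,1,29.5],1],[[0,-110.5,0],[-27,1,29.5],1],[[0,-110.5,0],[-27,1,29.5],1],[[0,-110.5,0],[-27,1,29.5],1]]}}

```text
time_s: 14.12
ee_pos: [0.4312, -0.034, 0.1172]
tcp_rot: [0.609, 0.685, -0.265, 0.3]
force: [-0.9, -0.7, -1.6]
gripper_width: 1.001
```

```bash
python3 - <<'E'
from h import *
st();tog(loc(.430,-.0243,6.8,0,.004,.05),6.8,-50)
f=grab_frame("side");W=world(f);cv2.imwrite("pics/s12.png",cv2.resize(f["image"][100:330,100:350],None,fx=3,fy=2.6,interpolation=cv2.INTER_CUBIC))
E
```

```text
14.12 [ 0.4312 -0.034   0.1172] [ 0.07  0.47  1.89 -1.01  1.04  0.62] [-0.9 -0.7 -1.6] 88.1
turn [ 0.1 -2.8 -0.1] shift [57.7 -0.2 54.2] |d| 79.0 rows 1.3
```

View pics/s12.png

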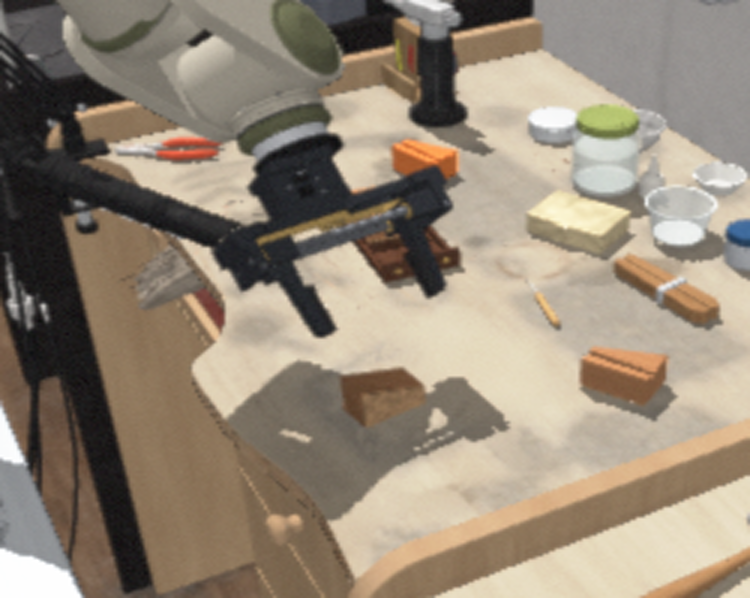

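```bash
python3 - <<'E'
from h import *
f=grab_frame("side");W=world(f)
for n,u,v in [("body left low",245,275),("body top left",255,190),("flange left",245,150),("wrist left low",215,130),("wrist lower",150,110),("lamp tip",215,235),("lamp",150,205),("lamp",90,180)]:
    u=int(100+u/3);v=int(100+v/2.6);print(n,u,v,W[v,u].round(3))
# points of arm (z>.12) with low height
m=(W[...,2]>.10)&(W[...,2]<.32)&(W[...,0]>.25)&(W[...,0]<.6)&(W[...,1]>-.1)&(W[...,1]<.4)
P=W[m]
for y in np.arange(-.05,.36,.03):
    q=P[np.abs(P[:,1]-y)<.015]
    if len(q): i=q[:,2].argmin();print(y.round(2),q[i].round(3),q[:,0].min().round(3))
E
```

```text
body left low 181 205 [0.34  0.011 0.165]
body top left 185 173 [0.377 0.073 0.206]
flange left 181 157 [0.378 0.092 0.24 ]
wrist left low 171 150 [0.367 0.128 0.244]
wrist lower 150 142 [0.321 0.134 0.275]
lamp tip 171 190 [0.377 0.216 0.074]
lamp 150 178 [0.339 0.276 0.092]
lamp 130 169 [0.299 0.332 0.103]
-0.05 [ 0.382 -0.035  0.112] 0.371
-0.02 [ 0.474 -0.021  0.112] 0.341
0.01 [ 0.473 -0.004  0.128] 0.329
0.04 [0.475 0.05  0.136] 0.326
0.07 [0.472 0.059 0.168] 0.376
0.1 [0.376 0.085 0.194] 0.372
0.13 [0.377 0.144 0.22 ] 0.279
0.16 [0.38  0.147 0.218] 0.323
0.19 [0.356 0.176 0.29 ] 0.348
0.22 [0.377 0.206 0.294] 0.372
0.28 [0.331 0.293 0.101] 0.331
0.31 [0.333 0.3   0.1  ] 0.293
0.34 [0.289 0.338 0.1  ] 0.266
```

>>> {"fn": "jog_arm", "kwargs": {"steps": [[[0,-2.8,0],[29,0,27],1],[[0,-2.8,0],[58,0,54],1],[[0,-2.8,0],[58,0,54],1],[[0,-2.8,0],[58,0,54],1]]}}

```text
time_s: 14.72
ee_pos: [0.43, -0.0332, 0.0367]
tcp_rot: [0.601, 0.68, -0.281, 0.313]
force: [0.3, 0.4, -0.3]
gripper_width: 1.004
```

```bash
python3 - <<'E'
from h import *
st();tog(loc(.430,-.0243,6.8,0,.004,.020),6.8,-50)
E
```

```text
14.72 [ 0.43   -0.0332  0.0367] [ 0.09  0.66  1.94 -1.18  0.97  0.9 ] [ 0.3  0.4 -0.3] 88.3
turn [-0.2 -0.3  0.3] shift [20.9  1.2 19.7] |d| 29.0 rows 0.5
```

>>> {"fn": "jog_arm", "kwargs": {"steps": [[[0,0,0],[21,1,19.5],1],[[0,0,0],[21,1,19.5],1],[[0,0,0],[21,1,19.5],0.4],[[0,0,0],[21,1,19.5],0.4],[[0,0,0],[21,1,19.5],0.4],[[0,0,0],[21,1,19.5],0.4],[[0,0,0],[21,1,19.5],0.4]]}}

```text
time_s: 15.6
ee_pos: [0.4311, -0.0343, 0.0086]
tcp_rot: [0.601, 0.679, -0.281, 0.313]
force: [-0.5, 2.8, 6.8]
gripper_width: 0.675
```

```bash
python3 - <<'E'
from h import *
st();G=loc(.440,-.0243,6.8,0,.004,.10);tog(G,6.8,-5);tog(G,6.8,40)
f=grab_frame("side");W=world(f);cv2.imwrite("pics/s13.png",cv2.resize(f["image"][100:330,100:350],None,fx=3,fy=2.6,interpolation=cv2.INTER_CUBIC))
E
```

```text
15.6 [ 0.4311 -0.0343  0.0086] [ 0.09  0.73  1.95 -1.23  0.94  0.98] [-0.5  2.8  6.8] 59.4
turn [-0.2 44.7  0.2] shift [-48.3   9.7 -55.7] |d| 74.0 rows 4.2
turn [-0.3 89.7  0.1] shift [-42.7   9.7 -68.9] |d| 82.0 rows 8.4
```

View pics/s13.png

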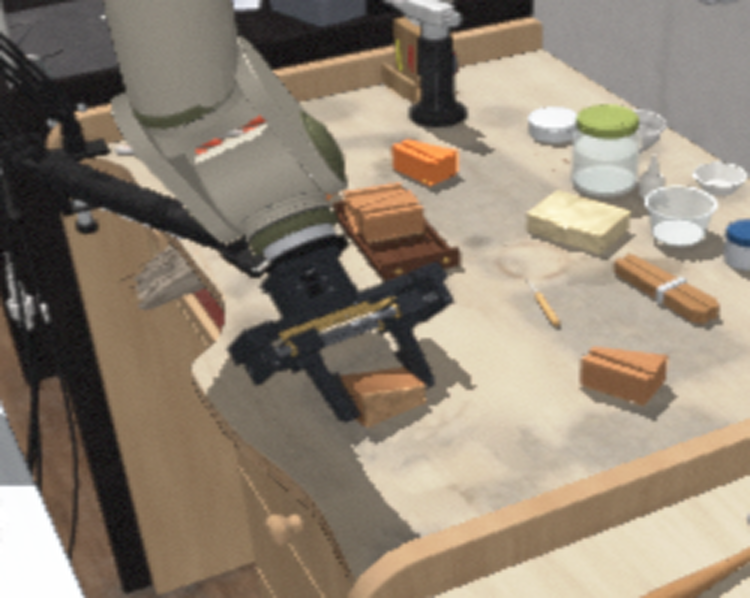

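>>> {"fn": "jog_arm", "kwargs": {"steps": [[[0,0,0],[-30,0,-26],0.4],[[0,0,0],[-60,3,-50],0.4],[[0,45,0],[-48,9.5,-56],0.4],[[0,45,0],[-48,9.5,-56],0.4],[[0,45,0],[-48,9.5,-56],0.4],[[0,45,0],[-48,9.5,-56],0.4],[[0,90,0],[-43,9.5,-69],0.4],[[0,90,0],[-43,9.5,-69],0.4],[[0,90,0],[-43,9.5,-69],0.4],[[0,90,0],[-43,9.5,-69],0.4]]}}

```text
time_s: 16.9
ee_pos: [0.4381, -0.0088, 0.0865]
tcp_rot: [0.631, 0.711, 0.205, -0.233]
force: [-0.3, 0.5, -1.6]
gripper_width: 0.68
```

```bash
python3 - <<'E'
from h import *
st();tog(loc(.440,-.0243,6.8,0,.004,.029),6.8,40)
f=grab_frame("top");cv2.imwrite("pics/t14.png",cv2.resize(f["image"][180:340,220:420],None,fx=3.3,fy=3.3,interpolation=cv2.INTER_CUBIC))
E
```

```text
16.9 [ 0.4381 -0.0088  0.0865] [-0.57  0.52  1.76  0.48  1.33 -0.92] [-0.3  0.5 -1.6] 59.8
turn [-0.1  3.9 -0.1] shift [-42.    0.2  58.2] |d| 72.0 rows 1.1
```

View pics/t14.png

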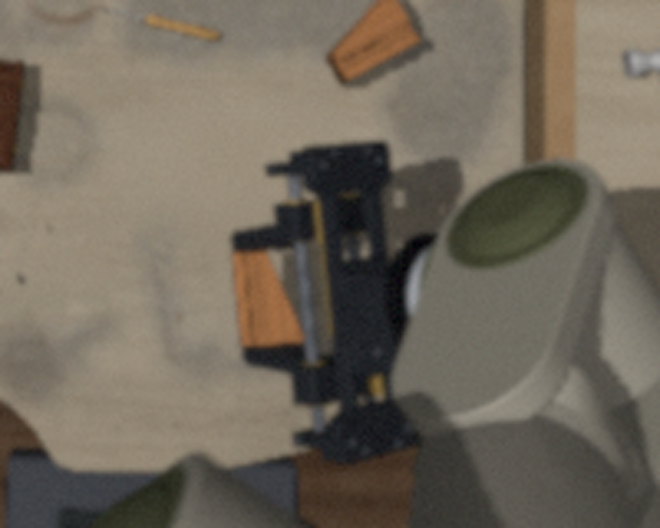

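>>> {"fn": "jog_arm", "kwargs": {"steps": [[[0,4,0],[-21,0,29],0.4],[[0,4,0],[-42,0,58],0.4],[[0,4,0],[-42,0,58],0.4],[[0,4,0],[-44,0,60.5],0.4],[[0,4,0],[-44,0,60.5],0.4]]}}

```text
time_s: 17.58
ee_pos: [0.4383, -0.0097, 0.011]
tcp_rot: [0.624, 0.701, 0.229, -0.259]
force: [-0.3, 0.8, -1.2]
gripper_width: 0.677
```

```bash
python3 - <<'E'
from h import *
st();tog(loc(.440,-.0243,6.8,0,.004,.022),6.8,40)
E
```

```text
17.57 [ 0.4383 -0.0097  0.011 ] [-0.6   0.69  1.8   0.55  1.22 -1.06] [-0.3  0.8 -1.2] 59.6
turn [-0.1 -0.5 -0.2] shift [-1.1  0.   3.3] |d| 4.0 rows 0.1
```

>>> {"fn": "jog_arm", "kwargs": {"steps": [[[0,0,0],[-1.2,0,1.5],0.4],[[0,0,0],[-2.1,0,2.5],0.4],[[0,0,0],[-2.1,0,2.5],0.4]]}}

```text
time_s: 17.95
ee_pos: [0.4385, -0.0096, 0.0092]
tcp_rot: [0.624, 0.701, 0.229, -0.259]
force: [-0.6, -3.1, 16.8]
gripper_width: 0.677
```

>>> {"fn": "jog_arm", "kwargs": {"steps": [[[0,0,0],[0.4,0,-0.5],0.4],[[0,0,0],[0.4,0,-0.5],1],[[0,0,0],[0.4,0,-0.5],1],[[0,0,0],[0.4,0,-0.5],1],[[0,0,0],[10,0,-50],1],[[0,0,0],[70,0,-90],1],[[0,-20,0],[110,0,-110],1],[[0,-40,0],[110,0,-110],1],[[0,-40,0],[110,0,-110],1],[[0,-40,0],[110,0,-110],1]]}}

```text
time_s: 19.2
ee_pos: [0.4373, 0.0029, 0.165]
tcp_rot: [0.664, 0.748, 0.001, -0.001]
force: [0.1, 0.0, 0.1]
gripper_width: 0.999
```

```bash
python3 - <<'E'
from h import *
st()
f=grab_frame("top");np.savez("/tmp/t15.npz",**f);cv2.imwrite("pics/t15.png",cv2.resize(f["image"][180:340,220:420],None,fx=3.3,fy=3.3,interpolation=cv2.INTER_CUBIC))
W=world(f)
m=(np.abs(W[...,0]-.44)<.05)&(np.abs(W[...,1]+.025)<.05)&(W[...,2]>.03)&(W[...,2]<.042)
print(m.sum(),np.nanmean(W[m],0))
print(fit(f,.036,np.nanmean(W[m],0)[:2],.11))
E
```

```text
19.2 [0.4373 0.0029 0.165 ] [-0.27  0.26  1.71  0.    1.16 -0.39] [0.1 0.  0.1] 87.9
0 [nan nan nan]<stdin>:6: RuntimeWarning: Mean of empty slice
<stdin>:7: RuntimeWarning: Mean of empty slice
Traceback (most recent call last):
  File "h.py", line 25, in fit
    o=cv2.GaussianBlur(ortho(g,zt,x0,x1,y0,y1,s),(0,0),3).astype(float)/255
                       ~~~~~^^^^^^^^^^^^^^^^^^^^
  File "h.py", line 13, in ortho
    W=int((y1-y0)*s);H=int((x1-x0)*s)
ValueError: cannot convert float NaN to integer
```

View pics/t15.png

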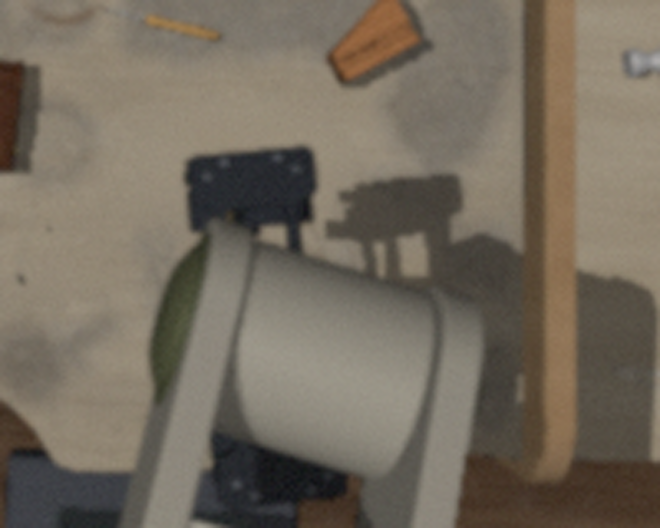

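>>> {"fn": "jog_arm", "kwargs": {"steps": [[[0,0,0],[60,0,0],1],[[0,0,0],[120,20,0],1],[[0,0,0],[150,30,0],1]]}}

```text
time_s: 19.62
ee_pos: [0.4484, 0.1587, 0.1648]
tcp_rot: [0.663, 0.749, 0.0, -0.001]
force: [1.3, -0.6, 0.6]
gripper_width: 1.002
```

```bash
python3 - <<'E'
from h import *
st()
f=grab_frame("top");np.savez("/tmp/t15.npz",**f);cv2.imwrite("pics/t16.png",cv2.resize(f["image"][180:340,220:420],None,fx=3.3,fy=3.3,interpolation=cv2.INTER_CUBIC))
W=world(f)
m=(np.abs(W[...,0]-.44)<.04)&(np.abs(W[...,1]+.025)<.04)&(W[...,2]>.03)&(W[...,2]<.042)
print(m.sum(),W[m].mean(0))
r=fit(f,.036,W[m].mean(0)[:2],.11);print(r,np.degrees(r[0][2]))
E
```

```text
19.62 [0.4484 0.1587 0.1648] [ 0.09  0.33  1.62  0.    1.2  -0.03] [ 1.3 -0.6  0.6] 88.2
364 [ 0.43692384 -0.01648472  0.03581596]
(array([ 0.43948673, -0.01046887,  0.11805392]), np.float64(165.42598039215684)) 6.763991407738818
```

View pics/t16.png

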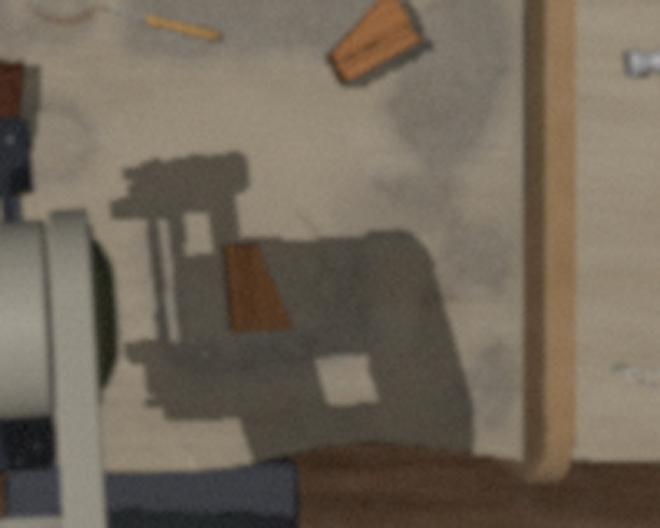

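```bash
python3 - <<'E'
from h import *
to([.4395,-.0105,.09],6.8);to([.4395,-.0105,.012],6.8)
E
```

```text
turn [-0.1 -0.2  0.2] shift [-169.   -30.1   74.2] |d| 187.0 rows 3.0
turn [-0.1 -0.2  0.2] shift [-169.2  -30.   152.2] |d| 230.0 rows 3.7
```

>>> {"fn": "jog_arm", "kwargs": {"steps": [[[0,0,0],[-169,-30,74],1],[[0,0,0],[-169,-30,74],1],[[0,0,0],[-169,-30,74],1],[[0,0,0],[-169,-30,80],1],[[0,0,0],[-169,-30,152],1],[[0,0,0],[-169,-30,152],1],[[0,0,0],[-169,-30,152],1],[[0,0,0],[-169,-30,152],0.4],[[0,0,0],[-169,-30,152],0.4],[[0,0,0],[-169,-30,152],0.4]]}}

```text
time_s: 20.92
ee_pos: [0.4398, -0.0103, 0.0129]
tcp_rot: [0.662, 0.749, 0.001, -0.001]
force: [-0.5, 0.1, 0.4]
gripper_width: 0.683
```

>>> {"fn": "jog_arm", "kwargs": {"steps": [[[0,0,0],[0,0,0],0.4],[[0,0,0],[0,0,0],0.4]]}}

```text
time_s: 21.18
ee_pos: [0.4397, -0.0102, 0.013]
tcp_rot: [0.662, 0.749, 0.001, -0.001]
force: [0.9, 0.5, 0.0]
gripper_width: 0.68
```

```bash
python3 - <<'E'
from h import *
st();to(tray(0,-.020,.10),-3.8)
E
```

```text
21.18 [ 0.4397 -0.0102  0.013 ] [-0.3   0.53  1.89  0.    0.72 -0.42] [0.9 0.5 0. ] 59.8
turn [-0.  -0.2 10.8] shift [194.9 144.4 -86.5] |d| 258.0 rows 4.1
```

>>> {"fn": "jog_arm", "kwargs": {"steps": [[[0,0,0],[0,0,-60],0.4],[[0,0,0],[30,20,-87],0.4],[[0,0,10.8],[195,144.5,-87],0.4],[[0,0,10.8],[195,144.5,-87],0.4],[[0,0,10.8],[195,144.5,-87],0.4],[[0,0,10.8],[195,144.5,-87],0.4],[[0,0,10.8],[195,144.5,-87],0.4],[[0,0,10.8],[195,144.5,-87],0.4]]}}

```text
time_s: 22.18
ee_pos: [0.5587, 0.1999, 0.1002]
tcp_rot: [0.73, 0.683, 0.0, -0.001]
force: [-0.3, -0.6, -0.1]
gripper_width: 0.679
```

```bash
python3 - <<'E'
from h import *
st();to(tray(0,-.018,.03),-3.8)
E
```

```text
22.18 [0.5587 0.1999 0.1002] [0.14 0.58 1.37 0.   1.18 0.21] [-0.3 -0.6 -0.1] 59.7
turn [-0.1 -0.1  0. ] shift [ 2.6  0.6 70.2] |d| 70.0 rows 1.1
```

>>> {"fn": "jog_arm", "kwargs": {"steps": [[[0,0,0],[2.5,0.5,50],0.4],[[0,0,0],[2.5,0.5,69],0.4],[[0,0,0],[2.5,0.5,69],0.4],[[0,0,0],[2.5,0.5,69],0.4]]}}

```text
time_s: 22.68
ee_pos: [0.5597, 0.2019, 0.0324]
tcp_rot: [0.73, 0.683, 0.001, -0.001]
force: [0.7, -0.3, -0.9]
gripper_width: 0.675
```

```bash
python3 - <<'E'
from h import *
st();to(tray(0,-.018,.019),-3.8);to(tray(0,-.0095,.0185),-3.8)
f=grab_frame("side");cv2.imwrite("pics/s17.png",cv2.resize(f["image"][150:230,190:290],None,fx=7,fy=7,interpolation=cv2.INTER_CUBIC))
E
```

```text
22.68 [0.5597 0.2019 0.0324] [0.15 0.67 1.44 0.   1.03 0.21] [ 0.7 -0.3 -0.9] 59.4
turn [-0.  -0.1 -0. ] shift [ 0.7 -0.4 13.4] |d| 13.0 rows 0.2
turn [-0.  -0.1 -0. ] shift [ 9.2 -0.4 14. ] |d| 17.0 rows 0.3
```

View pics/s17.png

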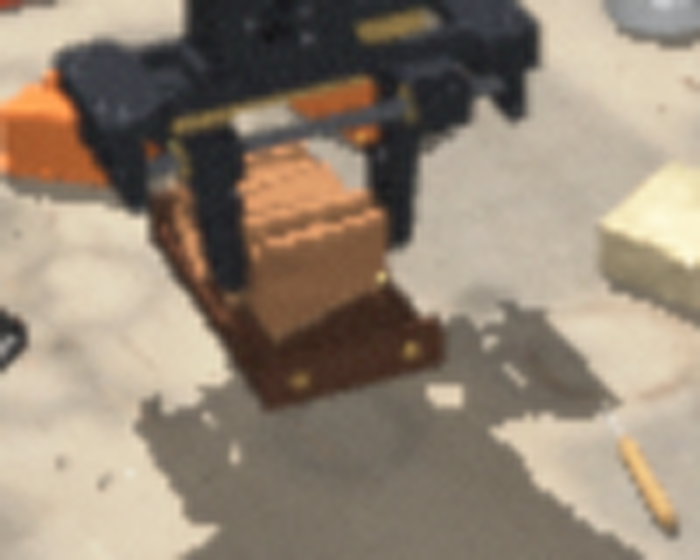

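>>> {"fn": "jog_arm", "kwargs": {"steps": [[[0,0,0],[0,0,13.5],0.4],[[0,0,0],[0,0,13.5],0.4],[[0,0,0],[5,0,14],0.4],[[0,0,0],[8,0,14],0.4],[[0,0,0],[10,0,14],0.4],[[0,0,0],[10,0,14],0.4]]}}

```text
time_s: 23.48
ee_pos: [0.5605, 0.2124, 0.0187]
tcp_rot: [0.73, 0.683, 0.001, -0.001]
force: [0.2, -0.6, -1.4]
gripper_width: 0.68
```

```bash
python3 - <<'E'
from h import *
st();to(tray(0,-.0095,.0185),-3.8)
E
```

```text
23.48 [0.5605 0.2124 0.0187] [0.16 0.7  1.43 0.   1.01 0.23] [ 0.2 -0.6 -1.4] 59.8
turn [ 0.  -0.2 -0. ] shift [-1.3 -0.4  0.2] |d| 1.0 rows 0.0
```

Not yet in contact; keep closing.

>>> {"fn": "jog_arm", "kwargs": {"steps": [[[0,0,0],[1.5,0,0.3],0.4],[[0,0,0],[2.5,0,0.3],0.4],[[0,0,0],[3,0,0.3],0.4],[[0,0,0],[3,0,0.3],0.4]]}}

```text
time_s: 23.98
ee_pos: [0.5609, 0.2152, 0.0184]
tcp_rot: [0.73, 0.683, 0.001, -0.001]
force: [2.1, -3.4, -0.9]
gripper_width: 0.676
```

>>> {"fn": "jog_arm", "kwargs": {"steps": [[[0,0,0],[1.5,0,0],0.4],[[0,0,0],[2.5,0,0],0.4],[[0,0,0],[2.5,0,0],0.4]]}}

```text
time_s: 24.35
ee_pos: [0.561, 0.2154, 0.0185]
tcp_rot: [0.73, 0.683, -0.0, 0.001]
force: [-0.8, -15.5, 2.8]
gripper_width: 0.677
```

>>> {"fn": "jog_arm", "kwargs": {"steps": [[[0,0,0],[0,0,0.5],0.4],[[0,0,0],[0,0,0.5],0.9],[[0,0,0],[0,0,0.5],0.9],[[0,0,0],[0,0,0.5],0.9],[[0,0,0],[0,0,-50],0.95],[[0,0,0],[0,0,-100],1],[[0,0,0],[-60,0,-110],1],[[0,0,0],[-120,0,-120],1],[[0,0,0],[-180,0,-120],1],[[0,0,0],[-230,0,-120],1]]}}

```text
time_s: 25.6
ee_pos: [0.5453, -0.0158, 0.139]
tcp_rot: [0.73, 0.683, -0.0, 0.001]
force: [0.8, -0.2, 0.4]
gripper_width: 0.999
```

```bash
python3 - <<'E'
from h import *
st()
f=grab_frame("top");np.savez("/tmp/t18.npz",**f)
cv2.imwrite("pics/t18.png",ortho(f,.025,.47,.65,.1,.32,3400))
r=fit(f,.036,(.6103,-.0994),2.09);print(r,np.degrees(r[0][2]))
W=world(f)
for u,v in [(150,300),(200,300),(300,300),(350,300),(400,290)]:
  X=.65-v/3400;Y=.32-u/3400;p=proj(f,[X,Y,.041]);print(W[int(p[1]),int(p[0])].round(4))
E
```

```text
25.6 [ 0.5453 -0.0158  0.139 ] [-0.25  0.47  1.47 -0.    1.21 -0.18] [ 0.8 -0.2  0.4] 87.9
(array([ 0.61412502, -0.10027943,  2.03961394]), np.float64(1237.122549019608)) 116.86127085569892
[0.5622 0.2774 0.0355]
[0.5624 0.2628 0.0403]
[0.5634 0.2332 0.0388]
[0.5638 0.2192 0.0398]
[0.5666 0.2032 0.0397]
```

View pics/t18.png

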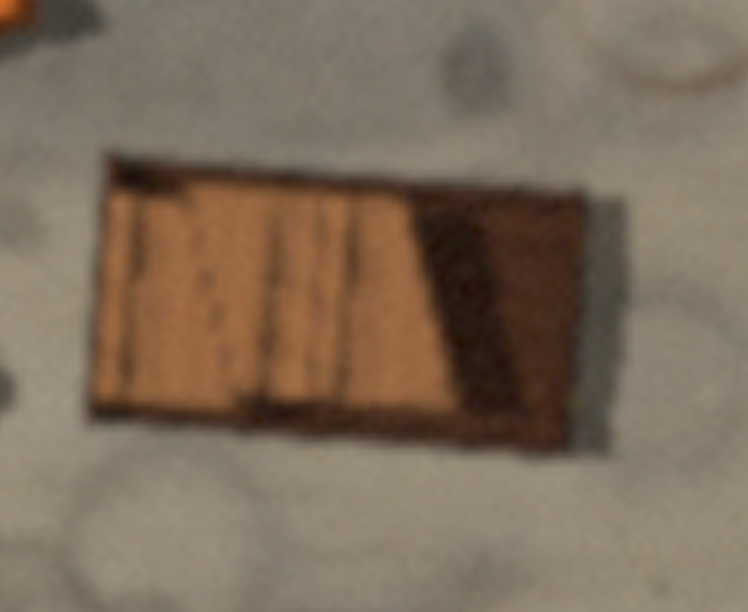

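```bash
python3 - <<'E'
from h import *
for n in ("top0","t11","t15"):
    f=dict(np.load(f"/tmp/{n}.npz"));r=fit(f,.036,(.6103,-.0994),2.09);print(n,r,np.degrees(r[0][2]))
to([.611,-.099,.10],-60.1)
f=dict(np.load("/tmp/t11.npz"));c=ortho(f,.036,.56,.68,-.16,-.04,6000);
a=r[0]
q=TR@np.array([[np.cos(a[2]),np.sin(a[2])],[-np.sin(a[2]),np.cos(a[2])]])+a[:2]
cv2.polylines(c,[np.stack([(-.04-q[:,1])*6000,(.68-q[:,0])*6000],-1).astype(np.int32)],True,(255,255,0),1)
cv2.imwrite("pics/b.png",c[:600])
E
```

```text
top0 (array([ 0.61034418, -0.09928129,  2.09249548]), np.float64(144.265931372549)) 119.89115985509254
t11 (array([ 0.61035507, -0.09925032,  2.09350591]), np.float64(184.79387254901962)) 119.94905296177026
t15 (array([ 0.61029241, -0.0993509 ,  2.09984046]), np.float64(168.49338235294113)) 120.31199587284203
turn [ 0.1  0.2 56.1] shift [-73.5  70.9  39.2] |d| 109.0 rows 5.2
```

View pics/b.png

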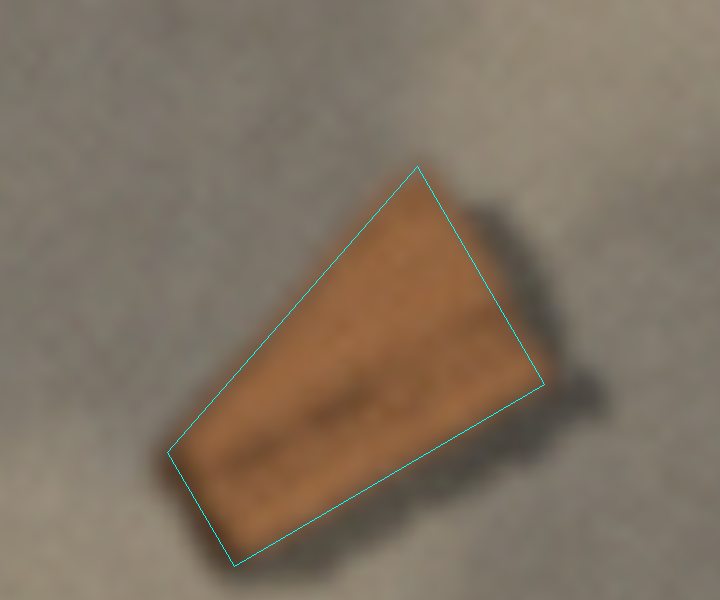

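>>> {"fn": "jog_arm", "kwargs": {"steps": [[[0,0,56],[-73.5,71,39],1],[[0,0,56],[-73.5,71,39],1],[[0,0,56],[-73.5,71,39],1],[[0,0,56],[-73.5,71,39],1],[[0,0,56],[-73.5,71,39],1],[[0,0,56],[-73.5,71,39],1],[[0,0,56],[-73.5,71,39],1]]}}

```text
time_s: 26.52
ee_pos: [0.6112, -0.0986, 0.1002]
tcp_rot: [0.966, 0.259, -0.0, 0.002]
force: [-0.2, -0.9, 1.0]
gripper_width: 0.998
```

```bash
python3 - <<'E'
from h import *
st();to([.611,-.099,.012],-60)
f=grab_frame("side");cv2.imwrite("pics/s19.png",cv2.resize(f["image"][130:290,170:370],None,fx=3.7,fy=3.7,interpolation=cv2.INTER_CUBIC))
E
```

```text
26.52 [ 0.6112 -0.0986  0.1002] [-0.35  0.62  1.3  -0.    1.22  0.7 ] [-0.2 -0.9  1. ] 87.8
turn [0.2 0.1 0. ] shift [-0.2 -0.  88.2] |d| 88.0 rows 1.4
```

View pics/s19.png

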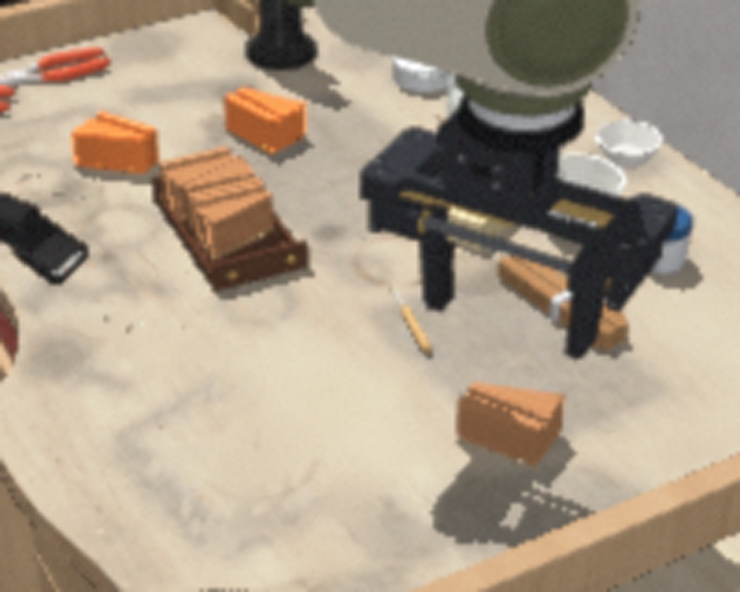

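>>> {"fn": "jog_arm", "kwargs": {"steps": [[[0,0,0],[0,0,60],1],[[0,0,0],[0,0,88],1],[[0,0,0],[0,0,88],1],[[0,0,0],[0,0,88],1],[[0,0,0],[0,0,88],0.4],[[0,0,0],[0,0,88],0.4],[[0,0,0],[0,0,88],0.4],[[0,0,0],[0,0,88],0.4],[[0,0,0],[0,0,88],0.4]]}}

```text
time_s: 27.7
ee_pos: [0.6115, -0.0991, 0.0127]
tcp_rot: [0.966, 0.259, 0.0, 0.002]
force: [0.0, -0.6, 5.0]
gripper_width: 0.677
```

```bash
python3 - <<'E'
from h import *
st();to(tray(0,-.0495,.12),-3.8)
E
```

```text
27.7 [ 0.6115 -0.0991  0.0127] [-0.35  0.73  1.38 -0.    1.03  0.7 ] [ 0.  -0.6  5. ] 59.6
turn [  0.2   0.1 -56.2] shift [  88.4 -260.7 -108.3] |d| 296.0 rows 5.2
```

>>> {"fn": "jog_arm", "kwargs": {"steps": [[[0,0,0],[0,0,-60],0.4],[[0,0,-5],[5,-20,-108],0.4],[[0,0,-56],[88.5,-260.5,-108],0.4],[[0,0,-56],[88.5,-260.5,-108],0.4],[[0,0,-56],[88.5,-260.5,-108],0.4],[[0,0,-56],[88.5,-260.5,-108],0.4],[[0,0,-56],[88.5,-260.5,-108],0.4],[[0,0,-56],[88.5,-260.5,-108],0.4],[[0,0,-56],[88.5,-260.5,-108],0.4],[[0,0,-56],[88.5,-260.5,-108],0.4]]}}

```text
time_s: 28.95
ee_pos: [0.5577, 0.1702, 0.1195]
tcp_rot: [0.732, 0.681, -0.001, 0.002]
force: [1.2, -0.0, -1.3]
gripper_width: 0.678
```

```bash
python3 - <<'E'
from h import *
st();to(tray(0,-.0495,.054),-3.8)
f=grab_frame("top");np.savez("/tmp/t20.npz",**f)
cv2.imwrite("pics/t20.png",cv2.resize(f["image"][180:260,140:260],None,fx=6,fy=6,interpolation=cv2.INTER_CUBIC))
f=grab_frame("side");np.savez("/tmp/s20.npz",**f);cv2.imwrite("pics/s20.png",cv2.resize(f["image"][130:230,190:290],None,fx=6,fy=6,interpolation=cv2.INTER_CUBIC))
E
```

```text
28.95 [0.5577 0.1702 0.1195] [ 0.09  0.55  1.38 -0.    1.21  0.17] [ 1.2 -0.  -1.3] 59.7
turn [ 0.1  0.2 -0.3] shift [ 1.2 -0.6 65.5] |d| 66.0 rows 1.0
```

View pics/t20.png

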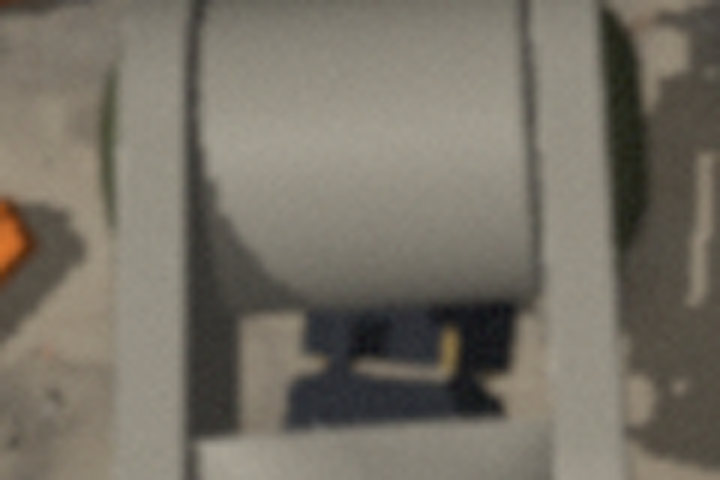

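View pics/s20.png

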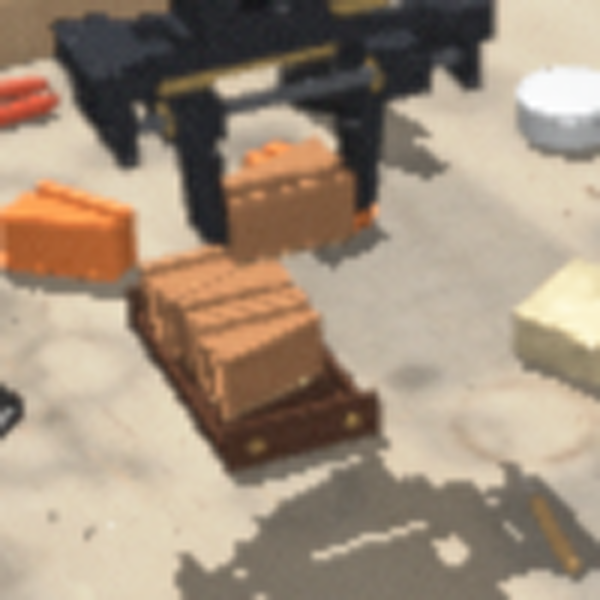

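```bash
python3 - <<'E'
from h import *
f=dict(np.load("/tmp/s20.npz"));W=world(f)
a=np.radians(TH)
def yp(P): return -(P[...,0]-TC[0])*-np.sin(a)*-1*0+ (P[...,0]-TC[0])*(-np.sin(a))+(P[...,1]-TC[1])*np.cos(a)
def xp(P): return (P[...,0]-TC[0])*np.cos(a)+(P[...,1]-TC[1])*np.sin(a)
def patch(poly,n):
    m=np.zeros(W.shape[:2],np.uint8);p=np.array(poly)/6+[190,130];cv2.fillPoly(m,[np.round(p).astype(int)],1)
    P=W[m>0];P=P[np.isfinite(P[:,0])];y=yp(P);x=xp(P);A=np.c_[x,P[:,2]-P[:,2].mean(),np.ones(len(x))]
    c,*_=np.linalg.lstsq(A,y,rcond=None);r=y-A@c
    print(n,len(y),"y'med",np.median(y).round(4),"std",r.std().round(4),"slope x,z",c[:2].round(3),"y0",c[2].round(4),"z",P[:,2].min().round(3),P[:,2].max().round(3),"x",x.min().round(3),x.max().round(3))
patch([(236,205),(345,185),(345,228),(236,250)],"b face")
patch([(240,435),(365,405),(368,425),(245,458)],"tray wall")
patch([(230,365),(312,345),(315,375),(235,405)],"d slant")
# b ends x
E
```

```text
b face 170 y'med -0.0637 std 0.0022 slope x,z [ 0.    -0.034] y0 -0.0635 z 0.113 0.145 x -0.028 0.031
tray wall 102 y'med -0.0714 std 0.0019 slope x,z [ 0.006 -0.104] y0 -0.0713 z 0.002 0.023 x -0.033 0.033
d slant 96 y'med -0.0297 std 0.0015 slope x,z [ 0.309 -0.077] y0 -0.0291 z 0.007 0.038 x -0.025 0.027
```

>>> {"fn": "jog_arm", "kwargs": {"steps": [[[0,0,0],[0,-0.5,50],0.4],[[0,0,0],[0,-0.5,69],0.4],[[0,0,0],[0,-0.5,69],0.4],[[0,0,0],[0,-0.5,69],0.4]]}}

```text
time_s: 29.55
ee_pos: [0.558, 0.1701, 0.0516]
tcp_rot: [0.732, 0.681, -0.0, 0.002]
force: [0.1, -0.2, -0.4]
gripper_width: 0.674
```

```bash
python3 - <<'E'
from h import *
st()
f=grab_frame("side");np.savez("/tmp/s21.npz",**f);cv2.imwrite("pics/s21.png",cv2.resize(f["image"][130:230,190:290],None,fx=6,fy=6,interpolation=cv2.INTER_CUBIC))
E
```

```text
29.55 [0.558  0.1701 0.0516] [ 0.09  0.63  1.46 -0.    1.05  0.17] [ 0.1 -0.2 -0.4] 59.3
```

View pics/s21.png

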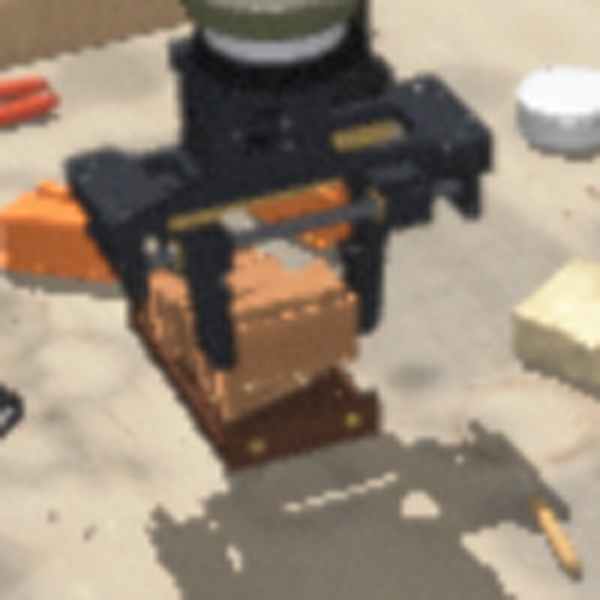

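Aligned above the gap, bottom about 2–3 mm below the neighbours' tops. Continue down slowly, watching force.

>>> {"fn": "jog_arm", "kwargs": {"steps": [[[0,0,0],[0,0,4],0.4],[[0,0,0],[0,0,8],0.4],[[0,0,0],[0,0,11],0.4],[[0,0,0],[0,0,11],0.4]]}}

```text
time_s: 30.1
ee_pos: [0.5579, 0.1701, 0.0405]
tcp_rot: [0.732, 0.681, -0.0, 0.002]
force: [0.3, -0.4, -0.7]
gripper_width: 0.676
```

>>> {"fn": "jog_arm", "kwargs": {"steps": [[[0,0,0],[0,0,3],0.4],[[0,0,0],[0,0,6],0.4],[[0,0,0],[0,0,9],0.4],[[0,0,0],[0,0,9],0.4]]}}

```text
time_s: 30.6
ee_pos: [0.5578, 0.1701, 0.0312]
tcp_rot: [0.732, 0.681, -0.0, 0.002]
force: [0.0, 0.7, -1.1]
gripper_width: 0.681
```

>>> {"fn": "jog_arm", "kwargs": {"steps": [[[0,0,0],[0,0,4],0.4],[[0,0,0],[0,0,8],0.4],[[0,0,0],[0,0,11],0.4],[[0,0,0],[0,0,12.5],0.4],[[0,0,0],[0,0,12.5],0.4]]}}

```text
time_s: 31.22
ee_pos: [0.5578, 0.17, 0.0186]
tcp_rot: [0.732, 0.681, -0.0, 0.002]
force: [0.5, -0.2, -2.0]
gripper_width: 0.676
```

>>> {"fn": "jog_arm", "kwargs": {"steps": [[[0,0,0],[0,0,1],0.4],[[0,0,0],[0,0,1],0.4],[[0,0,0],[0,0,0.8],0.9],[[0,0,0],[0,0,0.8],0.9],[[0,0,0],[0,0,0.8],0.9],[[0,0,0],[0,0,-50],0.95],[[0,0,0],[0,0,-100],1],[[0,0,0],[-60,0,-120],1],[[0,0,0],[-120,0,-120],1],[[0,0,0],[-180,0,-120],1]]}}

```text
time_s: 32.48
ee_pos: [0.5444, -0.0108, 0.1397]
tcp_rot: [0.732, 0.682, -0.0, 0.003]
force: [0.8, 0.2, -0.3]
gripper_width: 1.0
```

```bash
python3 - <<'E'
from h import *
st()
f=grab_frame("top");np.savez("/tmp/t22.npz",**f)
cv2.imwrite("pics/t22.png",ortho(f,.041,.47,.65,.1,.32,3400))
f=grab_frame("side");np.savez("/tmp/s22.npz",**f);cv2.imwrite("pics/s22.png",cv2.resize(f["image"][130:230,190:290],None,fx=6,fy=6,interpolation=cv2.INTER_CUBIC))
E
```

```text
32.48 [ 0.5444 -0.0108  0.1397] [-0.24  0.46  1.47 -0.    1.2  -0.16] [ 0.8  0.2 -0.3] 88.0
```

View pics/t22.png

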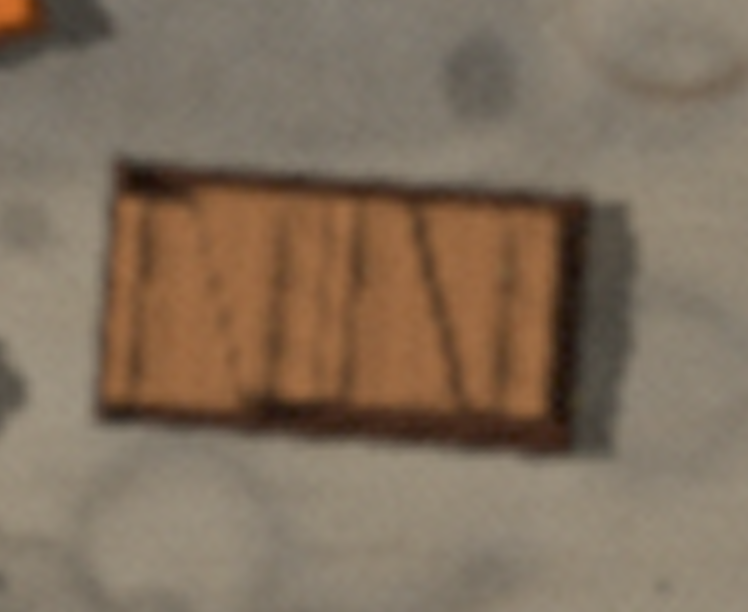

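View pics/s22.png

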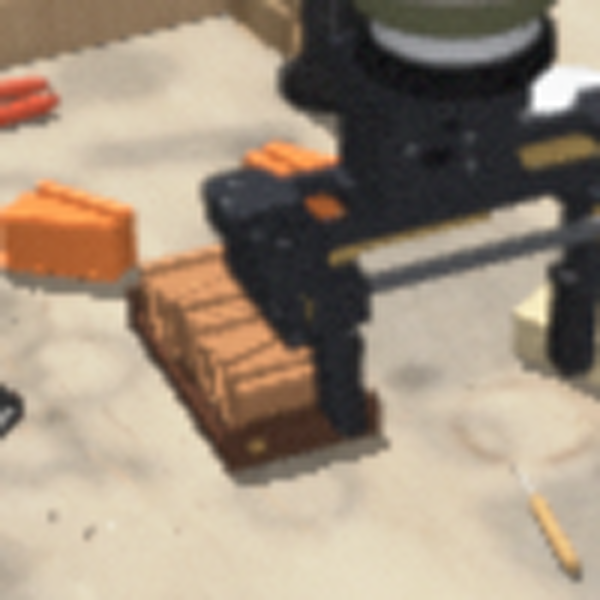

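```bash
python3 - <<'E'
from h import *
f=dict(np.load("/tmp/t22.npz"));W=world(f)
a=np.radians(TH)
x=(W[...,0]-TC[0])*np.cos(a)+(W[...,1]-TC[1])*np.sin(a);y=-(W[...,0]-TC[0])*np.sin(a)+(W[...,1]-TC[1])*np.cos(a)
for n,y0,y1 in [("a",.042,.062),("c",.004,.020),("d",-.018,-.001),("b",-.06,-.043)]:
    m=(np.abs(x)<.027)&(y>y0)&(y<y1);P=np.c_[x[m],y[m]-(y0+y1)/2,np.ones(m.sum())];z=W[...,2][m]
    k=np.abs(z-np.median(z))<.004
    c=np.linalg.lstsq(P[k],z[k],rcond=None)[0];mm=(y>y0)&(y<y1)&(W[...,2]>.03)&(np.abs(x)<.05)
    print(n,m.sum(),"z",c[2].round(4),"slopes",c[:2].round(3),"x ext",np.percentile(x[mm],[1,99]).round(4))
g=dict(np.load("/tmp/top0.npz"));W0=world(g)
for n,(u,v) in dict(scr=(275,188),cl=(288,142),tin=(228,140)).items(): print(n,W0[v,u].round(3),W[v,u].round(3))
E
```

```text
a 203 z 0.0396 slopes [-0.012 -0.156] x ext [-0.0332  0.0266]
c 159 z 0.0392 slopes [-0.005 -0.258] x ext [-0.0282  0.0303]
d 172 z 0.0392 slopes [ 0.001 -0.178] x ext [-0.0285  0.0298]
b 177 z 0.0393 slopes [ 0.009 -0.09 ] x ext [-0.0291  0.0295]
scr [0.624 0.034 0.005] [0.624 0.034 0.009]
cl [0.735 0.006 0.016] [0.735 0.006 0.016]
tin [0.732 0.149 0.028] [0.733 0.149 0.025]
```

```bash
python3 - <<'E'
from h import *
f=dict(np.load("/tmp/t22.npz"));f2=dict(np.load("/tmp/t18.npz"))
for g in (f2,f):
    W=world(g)
    a=np.radians(TH)
    x=(W[...,0]-TC[0])*np.cos(a)+(W[...,1]-TC[1])*np.sin(a);y=-(W[...,0]-TC[0])*np.sin(a)+(W[...,1]-TC[1])*np.cos(a)
    for yy in np.arange(-.062,.066,.004):
        m=(np.abs(x)<.025)&(np.abs(y-yy)<.002);print(f"{yy*1e3:.0f}:{np.median(W[...,2][m])*1e3:.1f}/{np.percentile(W[...,2][m],85)*1e3:.1f}",end=" ")
    print()
f=dict(np.load("/tmp/s22.npz"))
E
```

```text
-62:6.2/22.3 -58:4.5/6.6 -54:5.2/7.4 -50:5.4/7.1 -46:5.2/7.0 -42:5.6/7.4 -38:5.2/6.5 -34:6.1/9.9 -30:6.2/40.7 -26:30.0/41.0 -22:39.6/42.7 -18:41.0/42.1 -14:41.6/43.3 -10:40.0/41.7 -6:36.6/38.0 -2:38.5/41.2 2:41.1/42.9 6:40.0/42.2 10:41.6/43.6 14:36.9/39.6 18:35.7/38.4 22:41.1/42.5 26:41.3/42.8 30:40.7/42.8 34:40.8/42.3 38:41.2/43.1 42:40.9/42.2 46:41.5/43.2 50:41.3/43.0 54:37.0/40.3 58:36.1/37.4 62:40.4/41.9 
-62:29.2/40.2 -58:41.1/42.9 -54:38.8/40.5 -50:36.3/38.9 -46:39.9/41.5 -42:40.9/43.2 -38:40.8/43.2 -34:40.6/42.6 -30:40.3/42.7 -26:40.1/41.8 -22:40.2/42.4 -18:40.8/43.5 -14:41.0/42.4 -10:39.6/42.1 -6:36.4/37.9 -2:38.6/42.1 2:41.2/43.5 6:40.3/42.8 10:41.1/43.1 14:36.8/39.7 18:36.4/38.6 22:40.8/42.7 26:41.5/42.8 30:41.9/43.9 34:41.2/43.2 38:41.4/43.4 42:41.2/43.2 46:40.9/43.2 50:40.9/43.4 54:36.7/39.9 58:36.3/38.2 62:40.8/42.6
```

```bash
python3 -c "
from cell import *
print(sign_off())"
```

```text
the job is handed in; nothing more can be done
None
```

All four wedges are packed head to tail in the tray with their grooves up, and I handed the job in at about 32.5 s.

- **Wedge c:** placed first, and used to push wedge a against the wall until the force rose to about 14 N.
- **Wedge d:** rolled over in two quarter turns, set down on its straight side in between, then placed and closed up against c with about 15 N.
- **Wedge b:** lowered into the last gap with no noticeable contact force, then released.

**Last checks, camera only:**
- **Height:** the tops of all four lie at about 41 mm above the worktop, which is the seated height, with no step or overall tilt along or across the tray. The per-wedge plane fits showed false tilts of 0.09 to 0.26 rad across the width. I put this down to the groove lying inside the strips I fitted, because the height profile across the tray is flat.
- **Position:** wedge a lies about 3 mm towards the robot (the tray's -x), and the other three within about 1 mm of centre lengthwise. The limit is 8 mm.
- **Bystanders:** depth readings at the same pixels on the clamp, tin and scriber match the start to within 1 mm sideways and 4 mm in height. The orange look-alikes were not touched.
- **Robot:** the arm is clear of everything, with the gripper open.

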